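# Load and clamp connector inserts in a wiring jig

## Task

Get the wiring jig ready for the wireman: put every connector insert that lies on the bench into a pocket of the jig, one to a pocket, terminal side up, flat on the pocket floor and square. Then take the flat driver from its wooden block and, with its blade in the slot, turn the cam screw of each loaded pocket clockwise to its stop so that the jaw closes on the insert. Finally stand the driver back in its block, fully down, and leave the other things on the bench where they are.

Things in the scene. Friction and masses are not known exactly. Their poses are not given: they have to be found in the camera images.
- insert0: Connector insert, loose, may be absent, all alike: grey block 60 x 34 mm, 42 mm tall, on a steel foot 72 x 34 mm, 12 mm tall; ten screw terminals on top; 0.1 kg. Origin: centre of its underside; x along its length, y across its width (34), z up. Symmetrical: right either way round. Grip it across the 34 mm width, on the upper half.
- insert1: Connector insert, loose, may be absent, all alike: grey block 60 x 34 mm, 42 mm tall, on a steel foot 72 x 34 mm, 12 mm tall; ten screw terminals on top; 0.1 kg. Origin: centre of its underside; x along its length, y across its width (34), z up. Symmetrical: right either way round. Grip it across the 34 mm width, on the upper half.
- insert2: Connector insert, loose, may be absent, all alike: grey block 60 x 34 mm, 42 mm tall, on a steel foot 72 x 34 mm, 12 mm tall; ten screw terminals on top; 0.1 kg. Origin: centre of its underside; x along its length, y across its width (34), z up. Symmetrical: right either way round. Grip it across the 34 mm width, on the upper half.
- jig: Wiring jig, fixed: aluminium plate 136 x 300 mm, 12 mm thick, origin at its underside's centre, x towards the fence, y along the row of three pockets 94 mm apart, z up. Walls, fence and jaws rise 10 mm above the plate. A sliding steel jaw, driven by a slotted cam screw in front of it, closes each pocket opposite the fence; it cannot be pushed by hand.
- pocket0 (a point): Pocket 0: centre of its floor (12 mm above the bench), where a clamped insert's origin lies. Axes as the jig's; the insert's length goes along y. Pocket 75 mm long in y between end walls 10 mm high; in x bounded by the fence at +17.2 mm and the jaw, at about -22 mm open, -17.2 mm closed. Any insert fits any pocket whose jaw is open.
- slot0 (a point): Slotted head of pocket 0's cam screw: round, 28 mm across, axis 57.8 mm from the pocket point along the jig's -x. The point is the centre of the slot's floor, 26 mm above the bench; slot 6 mm deep, 4.4 mm wide, 21 mm long, closed at its ends by a rim; it runs along this frame's x, which turns with the screw; z up.
- cam0 (a joint): Cam screw of pocket 0, rad: 0 jaw fully open, grows clockwise seen from above, hard stop at 2.8 (just under half a turn) with the jaw closed (starts at 0 to 0.4). It stays where it is left and needs about 0.1 N m. It reaches the stop only if the insert lies flat and square.
- pocket1 (a point): Pocket 1: centre of its floor (12 mm above the bench), where a clamped insert's origin lies. Axes as the jig's; the insert's length goes along y. Pocket 75 mm long in y between end walls 10 mm high; in x bounded by the fence at +17.2 mm and the jaw, at about -22 mm open, -17.2 mm closed. Any insert fits any pocket whose jaw is open.
- slot1 (a point): Slotted head of pocket 1's cam screw: round, 28 mm across, axis 57.8 mm from the pocket point along the jig's -x. The point is the centre of the slot's floor, 26 mm above the bench; slot 6 mm deep, 4.4 mm wide, 21 mm long, closed at its ends by a rim; it runs along this frame's x, which turns with the screw; z up.
- cam1 (a joint): Cam screw of pocket 1, rad: 0 jaw fully open, grows clockwise seen from above, hard stop at 2.8 (just under half a turn) with the jaw closed (starts at 0 to 0.4). It stays where it is left and needs about 0.1 N m. It reaches the stop only if the insert lies flat and square.
- pocket2 (a point): Pocket 2: centre of its floor (12 mm above the bench), where a clamped insert's origin lies. Axes as the jig's; the insert's length goes along y. Pocket 75 mm long in y between end walls 10 mm high; in x bounded by the fence at +17.2 mm and the jaw, at about -22 mm open, -17.2 mm closed. Any insert fits any pocket whose jaw is open.
- slot2 (a point): Slotted head of pocket 2's cam screw: round, 28 mm across, axis 57.8 mm from the pocket point along the jig's -x. The point is the centre of the slot's floor, 26 mm above the bench; slot 6 mm deep, 4.4 mm wide, 21 mm long, closed at its ends by a rim; it runs along this frame's x, which turns with the screw; z up.
- cam2 (a joint): Cam screw of pocket 2, rad: 0 jaw fully open, grows clockwise seen from above, hard stop at 2.8 (just under half a turn) with the jaw closed (starts at 0 to 0.4). It stays where it is left and needs about 0.1 N m. It reaches the stop only if the insert lies flat and square.
- driver: Stubby flat driver, loose, upright in the wooden block: black square handle 28 x 28 mm, top 80 mm above the origin, 36 mm square collar 8 mm tall at its lower end, 11 mm shank, flat blade; 0.15 kg. Origin: centre of the collar's underside; z up the handle, x along the blade's width (14 mm), y its thickness (2.8, end 1.8 mm). The flats face x and y. Grip the handle's upper part from above.
- driver_tip (a point): Centre of the blade's end edge, 60 mm below the driver's origin; same axes as the driver.
- stand_top (a point): Wooden driver block, fixed, 70 x 70 mm, 75 mm tall. The point is the centre of the mouth of the 20 mm square hole through its top; axes along its sides, z up. The driver stands with its collar on the top, its origin at this point, any yaw.
- hood_a: Bystander: white connector hood 58 x 40 x 16 mm with a cable stub; origin centre of underside. Leave it alone.
- hood_b: Bystander: grey connector hood, same size, origin centre of underside. Leave it alone.
- small_driver: Bystander: thin red-handled screwdriver 150 mm long lying on the bench between robot and jig. Leave it alone; it does not fit the slots.
- tape: Bystander: black ring of tape lying flat, 100 mm across, 24 mm high. Leave it alone.
- mug: Bystander: white mug 80 mm across, 92 mm tall. Leave it alone.
- crimper: Bystander: red-handled crimping pliers 190 mm long, lying flat, 18 mm high. Leave them alone.

How it is judged (in metres and radians):
On the way, in this order (a step that is already met when the one before it is completed fails the run):
1. every connector insert on the bench is seated in a pocket of its own, flat and square (((horizontal distance between insert0 and pocket0 below 0.008 m and z of insert0 in the frame of pocket0 between -0.0025 and 0.0025 m and angle between insert0's own z axis and vertical below 0.06 rad and angle between the x axis of insert0 and the y axis of pocket0, either way round below 0.12 rad) or (horizontal distance between insert0 and pocket1 below 0.008 m and z of insert0 in the frame of pocket1 between -0.0025 and 0.0025 m and angle between insert0's own z axis and vertical below 0.06 rad and angle between the x axis of insert0 and the y axis of pocket1, either way round below 0.12 rad) or (horizontal distance between insert0 and pocket2 below 0.008 m and z of insert0 in the frame of pocket2 between -0.0025 and 0.0025 m and angle between insert0's own z axis and vertical below 0.06 rad and angle between the x axis of insert0 and the y axis of pocket2, either way round below 0.12 rad)) and ((horizontal distance between insert1 and pocket0 below 0.008 m and z of insert1 in the frame of pocket0 between -0.0025 and 0.0025 m and angle between insert1's own z axis and vertical below 0.06 rad and angle between the x axis of insert1 and the y axis of pocket0, either way round below 0.12 rad) or (horizontal distance between insert1 and pocket1 below 0.008 m and z of insert1 in the frame of pocket1 between -0.0025 and 0.0025 m and angle between insert1's own z axis and vertical below 0.06 rad and angle between the x axis of insert1 and the y axis of pocket1, either way round below 0.12 rad) or (horizontal distance between insert1 and pocket2 below 0.008 m and z of insert1 in the frame of pocket2 between -0.0025 and 0.0025 m and angle between insert1's own z axis and vertical below 0.06 rad and angle between the x axis of insert1 and the y axis of pocket2, either way round below 0.12 rad)) and ((horizontal distance between insert2 and pocket0 below 0.008 m and z of insert2 in the frame of pocket0 between -0.0025 and 0.0025 m and angle between insert2's own z axis and vertical below 0.06 rad and angle between the x axis of insert2 and the y axis of pocket0, either way round below 0.12 rad) or (horizontal distance between insert2 and pocket1 below 0.008 m and z of insert2 in the frame of pocket1 between -0.0025 and 0.0025 m and angle between insert2's own z axis and vertical below 0.06 rad and angle between the x axis of insert2 and the y axis of pocket1, either way round below 0.12 rad) or (horizontal distance between insert2 and pocket2 below 0.008 m and z of insert2 in the frame of pocket2 between -0.0025 and 0.0025 m and angle between insert2's own z axis and vertical below 0.06 rad and angle between the x axis of insert2 and the y axis of pocket2, either way round below 0.12 rad))), for 0.2 s.
2. the last loaded pocket's cam screw reaches its stop, turned with the driver's blade in the slot, all inserts seated and clamped (((horizontal distance between insert0 and pocket0 below 0.005 m and z of insert0 in the frame of pocket0 between -0.0025 and 0.0025 m and angle between insert0's own z axis and vertical below 0.06 rad and angle between the x axis of insert0 and the y axis of pocket0, either way round below 0.07 rad and value of joint cam0 above 2.5 rad) or (horizontal distance between insert0 and pocket1 below 0.005 m and z of insert0 in the frame of pocket1 between -0.0025 and 0.0025 m and angle between insert0's own z axis and vertical below 0.06 rad and angle between the x axis of insert0 and the y axis of pocket1, either way round below 0.07 rad and value of joint cam1 above 2.5 rad) or (horizontal distance between insert0 and pocket2 below 0.005 m and z of insert0 in the frame of pocket2 between -0.0025 and 0.0025 m and angle between insert0's own z axis and vertical below 0.06 rad and angle between the x axis of insert0 and the y axis of pocket2, either way round below 0.07 rad and value of joint cam2 above 2.5 rad)) and ((horizontal distance between insert1 and pocket0 below 0.005 m and z of insert1 in the frame of pocket0 between -0.0025 and 0.0025 m and angle between insert1's own z axis and vertical below 0.06 rad and angle between the x axis of insert1 and the y axis of pocket0, either way round below 0.07 rad and value of joint cam0 above 2.5 rad) or (horizontal distance between insert1 and pocket1 below 0.005 m and z of insert1 in the frame of pocket1 between -0.0025 and 0.0025 m and angle between insert1's own z axis and vertical below 0.06 rad and angle between the x axis of insert1 and the y axis of pocket1, either way round below 0.07 rad and value of joint cam1 above 2.5 rad) or (horizontal distance between insert1 and pocket2 below 0.005 m and z of insert1 in the frame of pocket2 between -0.0025 and 0.0025 m and angle between insert1's own z axis and vertical below 0.06 rad and angle between the x axis of insert1 and the y axis of pocket2, either way round below 0.07 rad and value of joint cam2 above 2.5 rad)) and ((horizontal distance between insert2 and pocket0 below 0.005 m and z of insert2 in the frame of pocket0 between -0.0025 and 0.0025 m and angle between insert2's own z axis and vertical below 0.06 rad and angle between the x axis of insert2 and the y axis of pocket0, either way round below 0.07 rad and value of joint cam0 above 2.5 rad) or (horizontal distance between insert2 and pocket1 below 0.005 m and z of insert2 in the frame of pocket1 between -0.0025 and 0.0025 m and angle between insert2's own z axis and vertical below 0.06 rad and angle between the x axis of insert2 and the y axis of pocket1, either way round below 0.07 rad and value of joint cam1 above 2.5 rad) or (horizontal distance between insert2 and pocket2 below 0.005 m and z of insert2 in the frame of pocket2 between -0.0025 and 0.0025 m and angle between insert2's own z axis and vertical below 0.06 rad and angle between the x axis of insert2 and the y axis of pocket2, either way round below 0.07 rad and value of joint cam2 above 2.5 rad)) and ((distance between driver_tip and slot0 below 0.006 m and value of joint cam0 above 2.5 rad) or (distance between driver_tip and slot1 below 0.006 m and value of joint cam1 above 2.5 rad) or (distance between driver_tip and slot2 below 0.006 m and value of joint cam2 above 2.5 rad))), for 0.2 s.
At the end, for the whole second after the job is handed in: Every insert present lies in a pocket (5 mm of its centre, 2.5 mm of its floor, tilt under 0.06, square within 0.07 rad) whose cam screw reads over 2.5 rad; the driver stands in its block, collar within 5 mm of the top, 10 mm of the hole's axis, tilt under 0.12; all at rest (((horizontal distance between insert0 and pocket0 below 0.005 m and z of insert0 in the frame of pocket0 between -0.0025 and 0.0025 m and angle between insert0's own z axis and vertical below 0.06 rad and angle between the x axis of insert0 and the y axis of pocket0, either way round below 0.07 rad and value of joint cam0 above 2.5 rad) or (horizontal distance between insert0 and pocket1 below 0.005 m and z of insert0 in the frame of pocket1 between -0.0025 and 0.0025 m and angle between insert0's own z axis and vertical below 0.06 rad and angle between the x axis of insert0 and the y axis of pocket1, either way round below 0.07 rad and value of joint cam1 above 2.5 rad) or (horizontal distance between insert0 and pocket2 below 0.005 m and z of insert0 in the frame of pocket2 between -0.0025 and 0.0025 m and angle between insert0's own z axis and vertical below 0.06 rad and angle between the x axis of insert0 and the y axis of pocket2, either way round below 0.07 rad and value of joint cam2 above 2.5 rad)) and ((horizontal distance between insert1 and pocket0 below 0.005 m and z of insert1 in the frame of pocket0 between -0.0025 and 0.0025 m and angle between insert1's own z axis and vertical below 0.06 rad and angle between the x axis of insert1 and the y axis of pocket0, either way round below 0.07 rad and value of joint cam0 above 2.5 rad) or (horizontal distance between insert1 and pocket1 below 0.005 m and z of insert1 in the frame of pocket1 between -0.0025 and 0.0025 m and angle between insert1's own z axis and vertical below 0.06 rad and angle between the x axis of insert1 and the y axis of pocket1, either way round below 0.07 rad and value of joint cam1 above 2.5 rad) or (horizontal distance between insert1 and pocket2 below 0.005 m and z of insert1 in the frame of pocket2 between -0.0025 and 0.0025 m and angle between insert1's own z axis and vertical below 0.06 rad and angle between the x axis of insert1 and the y axis of pocket2, either way round below 0.07 rad and value of joint cam2 above 2.5 rad)) and ((horizontal distance between insert2 and pocket0 below 0.005 m and z of insert2 in the frame of pocket0 between -0.0025 and 0.0025 m and angle between insert2's own z axis and vertical below 0.06 rad and angle between the x axis of insert2 and the y axis of pocket0, either way round below 0.07 rad and value of joint cam0 above 2.5 rad) or (horizontal distance between insert2 and pocket1 below 0.005 m and z of insert2 in the frame of pocket1 between -0.0025 and 0.0025 m and angle between insert2's own z axis and vertical below 0.06 rad and angle between the x axis of insert2 and the y axis of pocket1, either way round below 0.07 rad and value of joint cam1 above 2.5 rad) or (horizontal distance between insert2 and pocket2 below 0.005 m and z of insert2 in the frame of pocket2 between -0.0025 and 0.0025 m and angle between insert2's own z axis and vertical below 0.06 rad and angle between the x axis of insert2 and the y axis of pocket2, either way round below 0.07 rad and value of joint cam2 above 2.5 rad)) and linear speed of each of insert0, insert1, insert2, driver below 0.02 m/s and horizontal distance between driver and stand_top below 0.01 m and z of driver in the frame of stand_top between -0.004 and 0.005 m and angle between driver's own z axis and vertical below 0.12 rad); the robot touches nothing.
It fails at once if another thing on the bench (hoods, small driver, tape, mug, crimping tool) is pushed more than 30 mm from its place (distance of any of hood_a, hood_b, small_driver, tape, mug, crimper from where it was at the start of the episode above 0.03 m).
It fails at once if a cam screw is turned with the fingers instead of the driver (contact force between the fingers and cam0 above 6 N or contact force between the fingers and cam1 above 6 N or contact force between the fingers and cam2 above 6 N).
Of insert0, insert1, insert2 only 2 to 3 are there at a start; the rules pass over those that are not, and their reading is None.
At some moment in a run one of insert0, insert1, insert2 may be knocked a few centimetres aside while the robot is not near it.
It also fails if it takes over 210 s, if anything falls off the work surface, if the arm or the gripper's body presses on something with over 40 N, if the wrist force passes 120 N, or if a joint passes its speed limit or range.

## Robot

A 6-joint arm with a two-finger parallel gripper is mounted at the origin on the work surface. World frame = base frame: x ahead of the robot, y to its left, z up, the work surface at z = 0. Lengths are in mm, angles in rad, forces in N, time in s.
With the tool pointing down it reaches from about 300 to 775 mm from the base axis. Payload 14.6 kg.
Tool frame: the origin (TCP) lies midway between the tips of the shut fingers; the grasp point (between the pads) lies 19 mm behind it (manip.hold_point_z is the distance from the TCP to the grasp point, in mm); z points along the fingers, y is the direction in which the jaws open and shut (so a half turn about z gives the same grasp; the last joint's range is limited). The gripper opens to 94 mm and grips with 3 to 60 N. Pads are 16 mm wide; open, the fingers measure 119 mm over their backs; the gripper's body (75 mm by 177 mm) begins 78 mm behind the grasp point.
Start: joints at [-1.297, 0.3, 1.521, -0, 1.321, -0.067], TCP at [183.825, -518.36, 205.446] pointing down, gripper open.
Joint ranges: [-3.03, 3.03], [-0.79, 2.21], [0.23, 2.52], [-1.04, 4.18], [0, 3.07], [-2.55, 2.55]. Speed limits (rad/s): [2.22, 2.22, 2.57, 3.14, 3.14, 3.14].

## Interface

Orientations are given as [roll, pitch, yaw] about the fixed x, y, z axes, in that order (R = Rz(yaw) Ry(pitch) Rx(roll)).
In Python, from cell import manip gives the robot as it stands.
- The arm moves only by the shell command python3 -m crank 'ROWS' [OPENING] [FORCE]. ROWS is JSON, a list of rows, each an object with "offset": the shift along the world's x, y, z in m, a list of three; "spin": the turn about the world's z in degrees. In form: [{"offset": [dx, dy, dz], "spin": spin}, ...]. A call has exactly 8 rows; each row is the pose to reach, as a shift and turn from the pose measured when the call began; what a row does not reach only later rows make up. A row lasts 1/12 s, in which the tool goes at most 41.7 mm and 7.16 degrees, less where a joint would pass 70% of its speed; a pose out of reach is approached as far as the arm can. A call with a gripper value outside its range is refused whole. OPENING is the opening, from 0 (shut) to 1 (fully open), set as the call begins (- or left out, the last holds). The fingers move at their own pace and stop on an object; FORCE is the grip in N (left out, the last holds). Time passes only in rows, so rows that repeat a pose let the fingers close, or fill a call up. It gives the time, the measured TCP pose, the force and the opening at its end, in the units of the state.
- manip.read_state(): the state, without advancing time (a new reading comes with each control period).
- manip.camera(name): name is "scene" or "top" or "wrist"; returns a dict with "pixels" (384x512x3 uint8, red, green, blue), "fx", "fy", "cx", "cy" (pixels), "extrinsics" (4x4, takes a point from world to camera coordinates); the wrist camera has in their place "hand_eye" (4x4, takes a point from camera to tool coordinates, whose origin is the TCP and whose axes are the flange's). Camera axes: x right, y down, z forward; pixel columns grow to the right and rows downward; lengths in mm; the calibration is good to about 2 mm. A picture is of the moment at which its call begins: read the wrist's pose just before it. There is no depth.
- manip.sign_off(): hands the job in, once; it reports no verdict.
Trained networks look in a picture, given as the dict that the camera call returned (one of the last four; its "shot" number tells which), for a name from the list of things; names that differ only in an ending like _2 or _b are one class to them, and where a whole thing is asked for, a point or a joint stands for the part that bears it (a point fixed in the world has none). Each returns a list of dicts, best first, with "conf" (0 to 1); they miss things now and then, are a little off and sometimes report something else, mostly with a low value. They report only what shows in the picture. A call takes as long as a camera call.
- manip.search_frame(picture, name): "location" ([x, y, z] in mm, in world coordinates, good to about 4 mm: the middle of the surface that is visible of it).
- manip.masks_of(picture, name): "mask" (384x512 bool, what is visible of it).
The state is a dict: "clock": time; "joints": joint angles; "qd": joint speeds; "effort": joint torques, N m; "eef_pos": TCP position; "eef_rot": TCP orientation; "wrist_force": force on the tool from outside, world axes, zero at the start; "moment": the same for the moment, N m; "finger_gap": finger opening in mm.
Only numpy, scipy, OpenCV 4.12 (cv2) and the standard library are available. Lean on these libraries where they do the work, as an engineer would, in place of code of your own. Each camera call takes 0.05 s, during which the arm holds its last target. There are 200 camera calls.

## Working session

There is one attempt and no reset: what is moved stays moved. The work goes in short steps, Python scripts to look and compute and a shell command to move; the robot and the scene stay as the last step left them, time stands still between calls to the robot, and variables do not carry over. Pictures are saved under pics/ and viewed, about 12 in all and at most 16, crops included, and the job is handed in when it is done.

```bash
ls; mkdir -p pics; cat > h.py <<'E'
import numpy as np, cv2
from cell import manip
from scipy.spatial.transform import Rotation as R
def cam(n):
    s=manip.read_state(); p=manip.camera(n)
    if n=="wrist":
        T=np.eye(4);T[:3,:3]=R.from_euler('xyz',s["eef_rot"]).as_matrix();T[:3,3]=s["eef_pos"]
        p["c2w"]=T@np.array(p["hand_eye"])
    else: p["c2w"]=np.linalg.inv(np.array(p["extrinsics"]))
    return p
def ray(p,uv,z):
    uv=np.atleast_2d(np.asarray(uv,float)); d=np.c_[(uv[:,0]-p["cx"])/p["fx"],(uv[:,1]-p["cy"])/p["fy"],np.ones(len(uv))]
    d=d@p["c2w"][:3,:3].T; o=p["c2w"][:3,3]; return o+d*((z-o[2])/d[:,2])[:,None]
def proj(p,X):
    X=np.atleast_2d(X); c=(X-p["c2w"][:3,3])@p["c2w"][:3,:3]
    return np.c_[p["fx"]*c[:,0]/c[:,2]+p["cx"],p["fy"]*c[:,1]/c[:,2]+p["cy"]]
def save(p,n,crop=None,k=1):
    im=np.asarray(p["pixels"])[:,:,::-1]
    if crop: a,b,c,d=crop; im=im[b:d,a:c]
    cv2.imwrite(f"pics/{n}.png",cv2.resize(im,None,fx=k,fy=k,interpolation=cv2.INTER_CUBIC))
def st():
    s=manip.read_state(); print("t",round(s["clock"],2),"pos",np.round(s["eef_pos"],1),"rot",np.round(s["eef_rot"],3),"F",np.round(s["wrist_force"],1),"M",np.round(s["moment"],2),"gap",round(s["finger_gap"],1),"q",np.round(s["joints"],2)); return s
def rect(p,mask,z):
    pts=ray(p,np.argwhere(mask)[:,::-1],z)[:,:2].astype(np.float32)
    return cv2.minAreaRect(pts)
E
python3 - <<'E'
from h import *
st(); print(manip.hold_point_z)
for n in ["top","scene"]:
    p=cam(n); save(p,n+"0",k=1.5)
    print(n,"cam at",p["c2w"][:3,3].round(), p["fx"])
    for o in ["insert0","jig","slot0","driver","stand_top","hood_a","small_driver","tape","mug","crimper"]:
        try: print(o,[(np.round(d["location"]).tolist(),round(d["conf"],2)) for d in manip.search_frame(p,o)])
        except Exception as e: print(o,e)
E
```

```text
pics
t 0.0 pos [ 183.8 -518.1  204.9] rot [-3.14  -0.     0.341] F [ 0.6  0.2 -0.3] M [-0.02  0.01  0.02] gap 94.1 q [-1.3   0.3   1.52 -0.    1.32 -0.07]
18.8
top cam at [ 357.  -47. 1436.] 466.5788637712878
insert0 [([618.0, 113.0, 43.0], 0.82)]
jig [([563.0, -172.0, 8.0], 0.74), ([610.0, 266.0, 43.0], 0.39), ([554.0, -463.0, 14.0], 0.28)]
slot0 [([528.0, -173.0, 18.0], 0.73), ([514.0, -81.0, 16.0], 0.62), ([542.0, -264.0, 22.0], 0.45)]
driver [([524.0, 387.0, 136.0], 0.68)]
stand_top [([516.0, 375.0, 71.0], 0.67), ([529.0, -174.0, 17.0], 0.63), ([751.0, -25.0, 13.0], 0.53)]
hood_a [([479.0, 266.0, 15.0], 0.9), ([754.0, -27.0, 16.0], 0.82), ([531.0, -174.0, 18.0], 0.55)]
small_driver [([484.0, 267.0, 10.0], 0.73)]
tape [([761.0, 180.0, 25.0], 0.6)]
mug [([331.0, -390.0, 31.0], 0.67), ([619.0, 110.0, 39.0], 0.2)]
crimper [([554.0, -462.0, 14.0], 0.61), ([531.0, -172.0, 17.0], 0.48)]
scene cam at [1265. -298.  948.] 398.7614307315204
insert0 [([630.0, 106.0, 43.0], 0.72), ([625.0, 252.0, 42.0], 0.62), ([752.0, 185.0, 26.0], 0.21)]
jig [([578.0, -181.0, 7.0], 0.57)]
slot0 [([554.0, -272.0, 21.0], 0.59), ([539.0, -180.0, 19.0], 0.46)]
driver [([542.0, 389.0, 120.0], 0.59)]
stand_top [([550.0, 373.0, 54.0], 0.89)]
hood_a [([763.0, -28.0, 16.0], 0.94), ([492.0, 265.0, 13.0], 0.73)]
small_driver [([442.0, -25.0, 19.0], 0.62)]
tape []
mug [([357.0, -381.0, 50.0], 0.68), ([551.0, -275.0, 23.0], 0.66)]
crimper [([569.0, -465.0, 14.0], 0.82)]
```

View pics/top0.png

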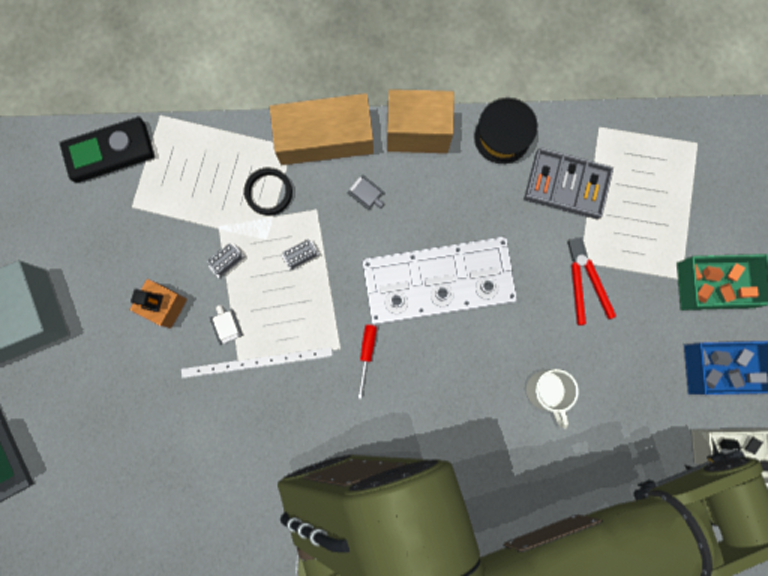

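View pics/scene0.png

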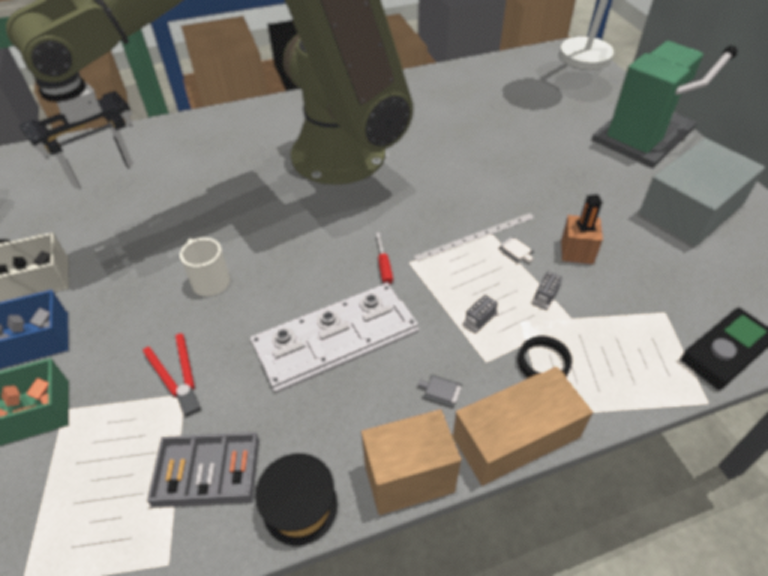

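```bash
python3 - <<'E'
from h import *
p=cam("top")
for o,z in [("insert0",42),("jig",20),("driver",140),("stand_top",75),("small_driver",15),("slot0",32)]:
    for d in manip.masks_of(p,o):
        m=np.asarray(d["mask"]); (c,s,a)=rect(p,m,z); print(o,round(d["conf"],2),m.sum(),np.round(c),np.round(s),round(a,1),"px",np.argwhere(m).mean(0)[::-1].round())
E
```

```text
insert0 0.76 280 [614. 262.] [42. 66.] 44.2 px [149. 173.]
insert0 0.74 273 [620. 110.] [39. 67.] 25.6 px [200. 169.]
jig 0.7 4232 [ 563. -173.] [136. 302.] 7.5 px [293. 186.]
driver 0.57 205 [523. 388.] [55. 33.] 72.5 px [ 98. 199.]
stand_top 0.71 166 [513. -84.] [38. 41.] 88.4 px [264. 201.]
stand_top 0.64 599 [521. 385.] [96. 72.] 62.3 px [107. 203.]
stand_top 0.41 350 [481. 255.] [73. 49.] 20.6 px [150. 216.]
small_driver 0.72 275 [404. -19.] [ 27. 144.] 82.2 px [244. 234.]
slot0 0.72 201 [ 529. -176.] [45. 46.] 88.5 px [294. 196.]
slot0 0.52 171 [ 543. -266.] [42. 43.] 87.3 px [324. 191.]
```

```bash
python3 -m crank '[{"offset":[0.416,0.668,0.125],"spin":90},{"offset":[0.416,0.668,0.125],"spin":90},{"offset":[0.416,0.668,0.125],"spin":90},{"offset":[0.416,0.668,0.125],"spin":90},{"offset":[0.416,0.668,0.125],"spin":90},{"offset":[0.416,0.668,0.125],"spin":90},{"offset":[0.416,0.668,0.125],"spin":90},{"offset":[0.416,0.668,0.125],"spin":90}]' 1 10; python3 -c "
from h import *
p=cam('wrist');print(np.round(p['hand_eye'],2),p['fx'])"
```

```text
clock: 2.12
eef_pos: [358.4, -237.1, 258.3]
eef_rot: [3.141, 0.0, 1.347]
wrist_force: [0.9, -0.1, 0.5]
finger_gap: 94.1
[[  -0.     -0.96   -0.27   78.21]
 [   1.     -0.     -0.     -0.91]
 [   0.     -0.27    0.96 -179.37]
 [   0.      0.      0.      1.  ]] 339.0615568866758
```

```bash
python3 -m crank '[{"offset":[0.23,0.4,0.07],"spin":38},{"offset":[0.23,0.4,0.07],"spin":38},{"offset":[0.23,0.4,0.07],"spin":38},{"offset":[0.23,0.4,0.07],"spin":38},{"offset":[0.23,0.4,0.07],"spin":38},{"offset":[0.23,0.4,0.07],"spin":38},{"offset":[0.23,0.4,0.07],"spin":38},{"offset":[0.23,0.4,0.07],"spin":38}]'; python3 -m crank '[{"offset":[0.03,0.11,0.02],"spin":0},{"offset":[0.03,0.11,0.02],"spin":0},{"offset":[0.03,0.11,0.02],"spin":0},{"offset":[0.03,0.11,0.02],"spin":0},{"offset":[0.03,0.11,0.02],"spin":0},{"offset":[0.03,0.11,0.02],"spin":0},{"offset":[0.03,0.11,0.02],"spin":0},{"offset":[0.03,0.11,0.02],"spin":0}]'; python3 - <<'E'
from h import *
st()
p=cam('wrist'); print(p['c2w'][:3,3].round()); save(p,'w1',k=1.5)
print([(np.round(d["location"]).tolist(),round(d["conf"],2)) for d in manip.search_frame(p,"insert0")])
for z in (42,54):
  for d in manip.masks_of(p,"insert0"):
    m=np.asarray(d["mask"]); (c,s,a)=rect(p,m,z); print(z,round(d["conf"],2),m.sum(),np.round(c),np.round(s),round(a,1),"px",np.argwhere(m).mean(0)[::-1].round())
E
```

```text
clock: 2.83
eef_pos: [522.7, 48.8, 308.7]
eef_rot: [3.138, -0.0, 2.024]
wrist_force: [0.5, -0.9, -0.2]
finger_gap: 94.0
clock: 3.5
eef_pos: [552.6, 157.6, 328.8]
eef_rot: [3.138, -0.0, 2.023]
wrist_force: [-0.2, -0.3, 0.2]
finger_gap: 94.3
t 3.5 pos [552.6 157.6 328.8] rot [ 3.138 -0.     2.023] F [-0.2 -0.3  0.2] M [ 0.02 -0.13  0.01] gap 94.3 q [ 0.21  0.3   1.24  0.    1.6  -0.24]
[517. 228. 508.]
[([618.0, 119.0, 43.0], 0.97), ([613.0, 271.0, 43.0], 0.91)]
42 0.69 1571 [611. 265.] [41. 68.] 38.7 px [333. 106.]
42 0.69 1215 [619. 117.] [36. 76.] 27.7 px [288. 203.]
54 0.69 1571 [609. 264.] [40. 66.] 38.7 px [333. 106.]
54 0.69 1215 [616. 120.] [35. 74.] 27.7 px [288. 203.]
```

View pics/w1.png

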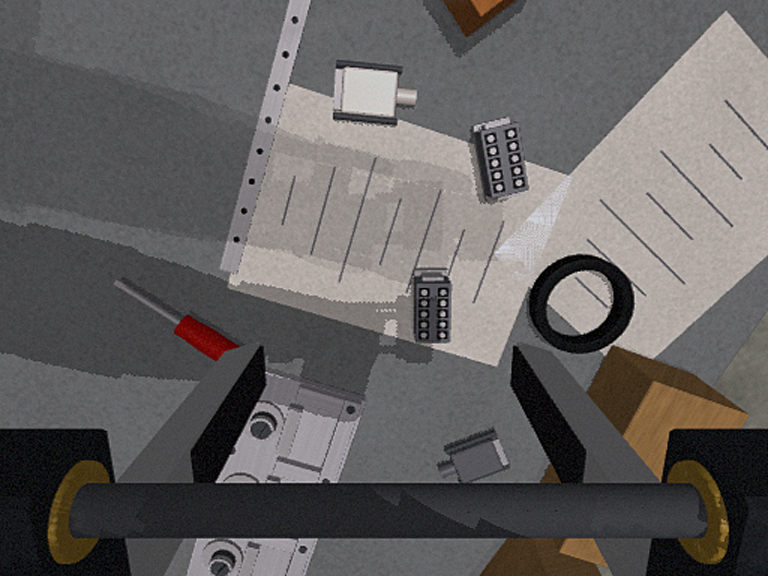

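```bash
cat >> h.py <<'E'
from scipy.optimize import minimize
def boxes(H=42): # list of (lx,ly,z0,z1)
    return [(72,34,0,12),(60,34,12,H)]
def sil(p,x,y,yaw,bx,zb=0,S=8):
    m=np.zeros((384,512),np.uint8); c,s=np.cos(yaw),np.sin(yaw)
    for lx,ly,z0,z1 in bx:
        P=np.array([(a*lx/2,b*ly/2,z) for a in(-1,1) for b in(-1,1) for z in(z0,z1)])
        W=np.c_[x+c*P[:,0]-s*P[:,1],y+s*P[:,0]+c*P[:,1],zb+P[:,2]]
        h=cv2.convexHull(np.round(proj(p,W)*S).astype(np.int32)); cv2.fillConvexPoly(m,h,1,shift=3)
    return m.astype(bool)
def fit(p,mask,x,y,yaw,bx=None,zb=0):
    bx=bx or boxes(); mask=np.asarray(mask)
    def f(v):
        m=sil(p,x+v[0]*5,y+v[1]*5,yaw+v[2]*.1,bx,zb); return -(m&mask).sum()/max(1,(m|mask).sum())
    best=None
    for d in(-.15,0,.15):
        r=minimize(f,[0,0,d*10],method="Nelder-Mead",options=dict(initial_simplex=np.array([[0,0,d*10],[1,0,d*10],[0,1,d*10],[0,0,d*10+1]],float),maxiter=120))
        if best is None or r.fun<best.fun: best=r
    v=best.x; return x+v[0]*5,y+v[1]*5,yaw+v[2]*.1,-best.fun
E
python3 - <<'E'
from h import *
p=cam('wrist')
for d in manip.masks_of(p,"insert0"):
  for H in (42,54):
    m=np.asarray(d["mask"]); (c,s,a)=rect(p,m,30)
    print(H,np.round(fit(p,m,c[0],c[1],np.radians(a)+np.pi/2,boxes(H)),3))
E
```

```text
42 [623.526 111.495   2.052   0.899]
54 [620.182 114.998   2.057   0.831]
```

```bash
python3 -m crank '[{"offset":[0.071,-0.046,-0.22],"spin":1.7},{"offset":[0.071,-0.046,-0.22],"spin":1.7},{"offset":[0.071,-0.046,-0.22],"spin":1.7},{"offset":[0.071,-0.046,-0.22],"spin":1.7},{"offset":[0.071,-0.046,-0.22],"spin":1.7},{"offset":[0.071,-0.046,-0.22],"spin":1.7},{"offset":[0.071,-0.046,-0.22],"spin":1.7},{"offset":[0.071,-0.046,-0.22],"spin":1.7}]' 0.8; python3 - <<'E'
from h import *
st(); p=cam('wrist'); save(p,'w2')
for d in manip.masks_of(p,"insert0"):
    m=np.asarray(d["mask"]); print(m.sum(),d["conf"],np.round(fit(p,m,623,112,2.05),3))
E
```

```text
clock: 4.47
eef_pos: [623.3, 112.3, 108.4]
eef_rot: [3.14, -0.001, 2.053]
wrist_force: [-0.8, -0.4, 0.6]
finger_gap: 75.3
t 4.47 pos [623.3 112.3 108.4] rot [ 3.140e+00 -1.000e-03  2.053e+00] F [-0.8 -0.4  0.6] M [ 0.   -0.15  0.03] gap 75.3 q [ 0.12  0.57  1.37  0.    1.2  -0.36]
4063 0.83 [623.097 111.616   2.039   0.97 ]
4062 0.62 [623.  112.    1.9  -0. ]
2715 0.55 [623.  112.    1.9  -0. ]
```

View pics/w2.png

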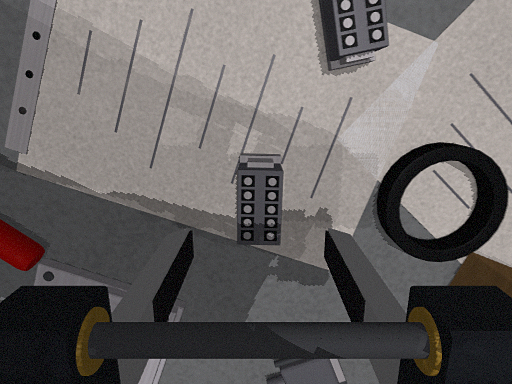

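```bash
python3 -m crank '[{"offset":[0,-0.001,-0.03],"spin":-0.8},{"offset":[0,-0.001,-0.06],"spin":-0.8},{"offset":[0,-0.001,-0.08],"spin":-0.8},{"offset":[0,-0.001,-0.094],"spin":-0.8},{"offset":[0,-0.001,-0.094],"spin":-0.8},{"offset":[0,-0.001,-0.094],"spin":-0.8},{"offset":[0,-0.001,-0.094],"spin":-0.8},{"offset":[0,-0.001,-0.094],"spin":-0.8}]'; python3 -m crank '[{"offset":[0,0,0],"spin":0},{"offset":[0,0,0],"spin":0},{"offset":[0,0,0],"spin":0},{"offset":[0,0,0],"spin":0},{"offset":[0,0,0],"spin":0},{"offset":[0,0,0],"spin":0},{"offset":[0,0,0],"spin":0},{"offset":[0,0,0],"spin":0}]' 0.2 25; python3 -c "
from h import *
st()"
```

```text
clock: 5.23
eef_pos: [625.2, 112.2, 19.3]
eef_rot: [3.133, 0.002, 2.04]
wrist_force: [-1.0, 0.2, -0.9]
finger_gap: 75.3
clock: 5.9
eef_pos: [625.2, 112.2, 19.3]
eef_rot: [3.133, 0.002, 2.04]
wrist_force: [-0.1, 0.2, -0.5]
finger_gap: 33.7
t 5.9 pos [625.2 112.2  19.3] rot [3.133e+00 2.000e-03 2.040e+00] F [-0.1  0.2 -0.5] M [-0.12  0.03  0.03] gap 33.7 q [ 0.12  0.68  1.42  0.    1.03 -0.35]
```

```bash
python3 -m crank '[{"offset":[0,0,0.03],"spin":0},{"offset":[0,0,0.07],"spin":0},{"offset":[0,-0.005,0.11],"spin":-4},{"offset":[-0.01,-0.03,0.14],"spin":-8},{"offset":[-0.02,-0.06,0.17],"spin":-12},{"offset":[-0.03,-0.09,0.19],"spin":-16},{"offset":[-0.035,-0.12,0.21],"spin":-19.4},{"offset":[-0.04,-0.16,0.22],"spin":-19.4}]' 0.2 25; python3 -m crank '[{"offset":[-0.01,-0.04,0.02],"spin":0},{"offset":[-0.02,-0.08,0.04],"spin":0},{"offset":[-0.03,-0.12,0.06],"spin":0},{"offset":[-0.03,-0.16,0.07],"spin":0},{"offset":[-0.03,-0.19,0.07],"spin":0},{"offset":[-0.03,-0.19,0.07],"spin":0},{"offset":[-0.03,-0.19,0.07],"spin":0},{"offset":[-0.03,-0.19,0.07],"spin":0}]'; python3 - <<'E'
from h import *
st(); p=cam('wrist'); save(p,'w3',k=1.5)
J=[(136,300,0,12)]
for d in manip.masks_of(p,"jig")[:2]:
    m=np.asarray(d["mask"]); print(m.sum(),d["conf"],np.round(fit(p,m,563,-173,.13,J),3)); cv2.imwrite("pics/jm.png",m.astype(np.uint8)*255)
for d in manip.search_frame(p,"slot0"): print(np.round(d["location"]),d["conf"])
for d in manip.masks_of(p,"slot0"):
    m=np.asarray(d["mask"]); print(m.sum(),d["conf"],ray(p,np.argwhere(m)[:,::-1].mean(0),26).round(1))
E
```

```text
clock: 6.57
eef_pos: [585.1, -48.1, 242.3]
eef_rot: [3.129, 0.002, 1.699]
wrist_force: [1.7, -0.2, -0.8]
finger_gap: 34.2
clock: 7.23
eef_pos: [555.0, -237.8, 311.8]
eef_rot: [3.13, 0.002, 1.699]
wrist_force: [-0.4, 0.3, -0.7]
finger_gap: 34.0
t 7.23 pos [ 555.  -237.8  311.8] rot [3.130e+00 2.000e-03 1.699e+00] F [-0.4  0.3 -0.7] M [-0.01 -0.1  -0.03] gap 34.0 q [-0.47  0.37  1.19  0.01  1.57 -0.6 ]
18787 0.9 [ 5.55439e+02 -1.12524e+02  1.35000e-01  9.23000e-01]
[ 534. -177.   15.] 0.89
[522. -82.  17.] 0.79
[ 541. -254.   13.] 0.59
1113 0.88 [[518.1 -84.7  26. ]]
957 0.57 [[ 530.5 -175.9   26. ]]
282 0.56 [[ 540.  -253.5   26. ]]
```

View pics/w3.png

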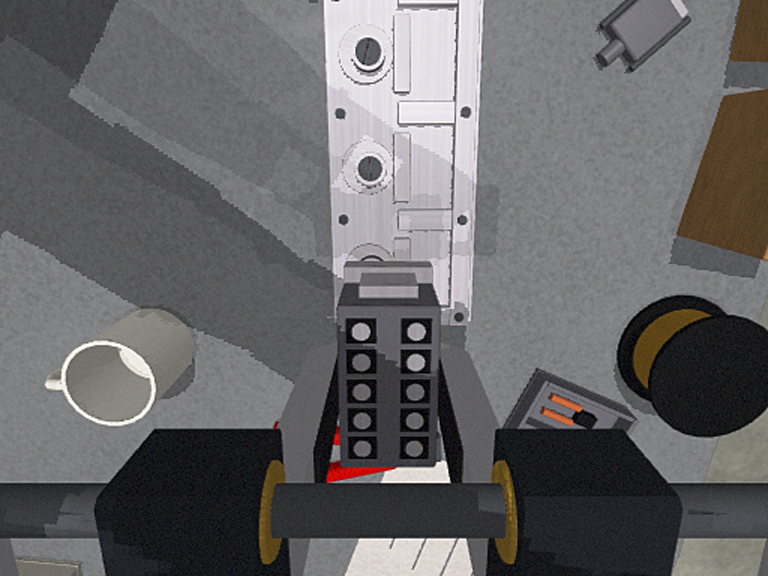

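```bash
python3 -m crank '[{"offset":[0.033,0.07,-0.03],"spin":0.3},{"offset":[0.033,0.07,-0.07],"spin":0.3},{"offset":[0.033,0.07,-0.11],"spin":0.3},{"offset":[0.033,0.07,-0.15],"spin":0.3},{"offset":[0.033,0.07,-0.19],"spin":0.3},{"offset":[0.033,0.07,-0.2],"spin":0.3},{"offset":[0.033,0.07,-0.2],"spin":0.3},{"offset":[0.033,0.07,-0.2],"spin":0.3}]' 0.2 25; python3 - <<'E'
from h import *
s=st(); p=cam('wrist'); save(p,'w4',k=1.5); print(p['c2w'][:3,3])
for d in manip.masks_of(p,"insert0")[:2]:
    m=np.asarray(d["mask"]); e=s["eef_pos"]; print(m.sum(),d["conf"],np.round(fit(p,m,e[0],e[1],s["eef_rot"][2],zb=e[2]-19),3))
for d in manip.masks_of(p,"slot0"):
    m=np.asarray(d["mask"]); print(m.sum(),d["conf"],np.argwhere(m)[:,::-1].mean(0),ray(p,np.argwhere(m)[:,::-1].mean(0),28).round(1))
E
```

```text
clock: 8.1
eef_pos: [588.2, -166.2, 112.3]
eef_rot: [3.131, 0.001, 1.707]
wrist_force: [0.2, -0.0, -1.1]
finger_gap: 33.8
t 8.1 pos [ 588.2 -166.2  112.3] rot [3.131e+00 1.000e-03 1.707e+00] F [ 0.2 -0.  -1.1] M [-0.04 -0.09 -0.04] gap 33.8 q [-0.34  0.51  1.45  0.    1.17 -0.47]
[574.64673898 -88.53525733 291.54464442]
9145 0.82 [ 586.956 -165.455    1.697    0.979]
3070 0.93 [182.3970684   81.78078176] [[520.3 -83.   28. ]]
2392 0.68 [189.02048495 199.10535117] [[ 532.2 -172.2   28. ]]
93 0.4 [180.98924731 280.78494624] [[ 531.2 -246.8   28. ]]
```

View pics/w4.png

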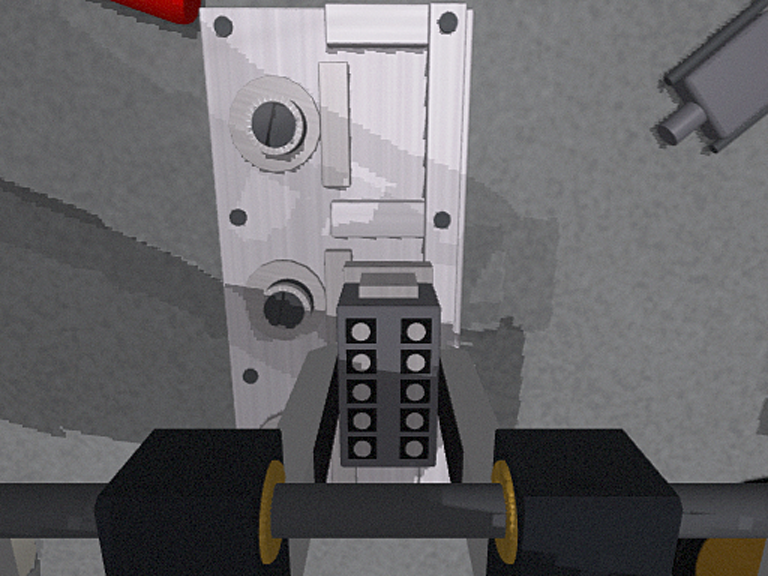

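```bash
python3 - <<'E'
from h import *
p=cam('wrist'); save(p,'w4b',(120,0,330,240),3.3)
def g(name,pts,z): print(name,[ray(p,np.array(q)/1.5-0.17,z)[0,:2].round(1).tolist() for q in pts])
g("left edge",[(201,10),(218,220),(235,430)],12)
g("wall12 near",[(333,229),(424,230)],22)
g("wall12 far",[(331,200),(424,201)],22)
g("wall2 near",[(327,44),(427,47)],22)
g("fence",[(428,50),(425,190),(424,300)],22)
g("jaw2 corners",[(350,63),(350,184),(320,63)],22)
g("bolts",[(223,26),(238,217),(250,376),(447,22),(442,219)],12)
im=p["pixels"]; hsv=cv2.cvtColor(np.asarray(im),cv2.COLOR_RGB2GRAY)
m=(hsv<90).astype(np.uint8); n,l,s,c=cv2.connectedComponentsWithStats(m)
for i in range(1,n):
    if 30<s[i,4]<1500 and s[i,1]<300: print(s[i],c[i].round(1),ray(p,c[i],12)[0,:2].round(1),ray(p,c[i],28)[0,:2].round(1))
E
```

```text
left edge [[478.9, -35.5], [491.7, -138.6], [507.7, -267.9]]
wall12 near [[555.7, -133.6], [604.2, -127.7]]
wall12 far [[553.0, -118.4], [601.8, -112.5]]
wall2 near [[543.3, -43.9], [591.9, -38.6]]
fence [[592.6, -39.9], [601.5, -106.7], [610.2, -166.5]]
jaw2 corners [[555.4, -50.9], [562.0, -108.9], [540.8, -52.9]]
bolts [[490.0, -41.2], [502.5, -135.5], [514.8, -230.1], [600.7, -24.1], [614.2, -121.7]]
[ 63   0  72  25 969] [106.5   8.1] [458.9 -39.4] [465.5 -42.2]
[289   7  12  14 111] [295.   13.4] [598.5 -23.6] [597.1 -27.3]
[141  10  12  13 126] [146.4  15.9] [488.4 -40.5] [493.3 -43.3]
[215  28  68  28 171] [254.9  30.7] [570.1 -39.5] [570.4 -42.3]
[165  66  32  31 538] [180.4  83. ] [516.9 -84.8] [520.2 -85.1]
[187  67  16  34  77] [197.7  86.5] [530.6 -85.6] [533.1 -85.8]
[279  70   3  40  45] [280.8  91.2] [596.4 -80.3] [595.1 -80.8]
[152 137  11  11  97] [156.7 142.3] [ 500.9 -133.8] [ 505.1 -131.3]
[287 139  11  11 100] [291.6 143.9] [ 611.6 -120.5] [ 609.5 -118.7]
[231 167  57  11 156] [257.6 175.3] [ 587.1 -150.6] [ 586.4 -147.1]
[177 183  31  26 136] [196.7 190.6] [ 537.  -170.7] [ 539.1 -166.1]
[174 192  29  25 540] [187.1 203.9] [ 529.8 -183.7] [ 532.3 -178.4]
[230 212  21  17 242] [239.9 219.7] [ 577.  -192.3] [ 576.9 -186.4]
[267 212  21  17 243] [277.  219.6] [ 609.4 -188.1] [ 607.5 -182.5]
[160 243  11  10  85] [165.  247.5] [ 513.3 -227.3] [ 516.8 -219.5]
[499 248  13  39 285] [506.7 271.7] [ 830.7 -211.7] [ 816.2 -204.8]
[172 270  21  13  33] [182.  274.3] [ 530.4 -252.3] [ 532.9 -243.1]
```

View pics/w4b.png

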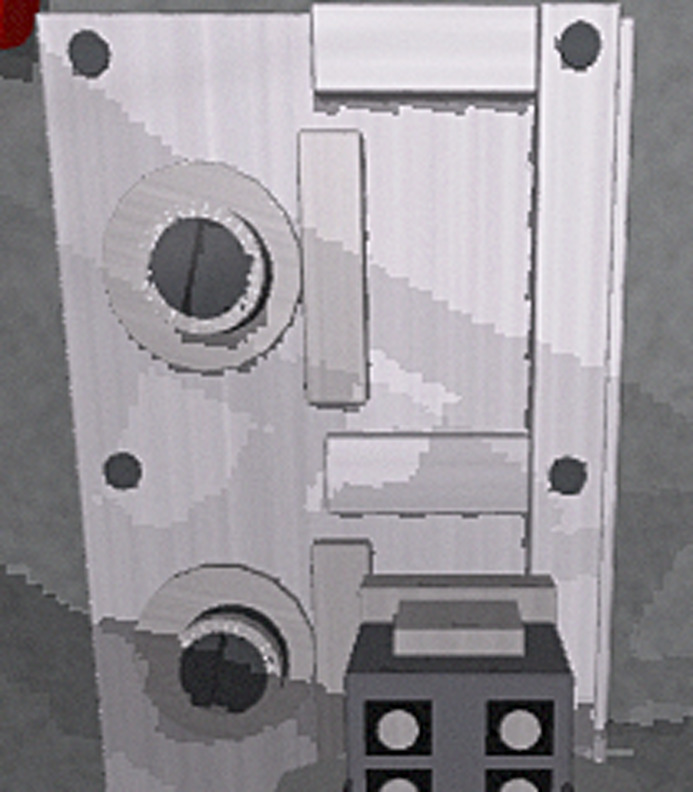

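```bash
python3 -m crank '[{"offset":[0.001,-0.004,-0.01],"spin":0.2},{"offset":[0.001,-0.004,-0.02],"spin":0.2},{"offset":[0.001,-0.004,-0.03],"spin":0.2},{"offset":[0.001,-0.004,-0.04],"spin":0.2},{"offset":[0.001,-0.004,-0.05],"spin":0.2},{"offset":[0.001,-0.004,-0.058],"spin":0.2},{"offset":[0.001,-0.004,-0.058],"spin":0.2},{"offset":[0.001,-0.004,-0.058],"spin":0.2}]' 0.2 25; python3 - <<'E'
from h import *
s=st(); p=cam('wrist'); save(p,'w5',(120,0,350,240),3.2); print(p['c2w'][:3,3])
for d in manip.masks_of(p,"insert0")[:2]:
    m=np.asarray(d["mask"]); e=s["eef_pos"]; print(m.sum(),d["conf"],np.round(fit(p,m,e[0],e[1],s["eef_rot"][2],zb=e[2]-19.3),3))
hsv=cv2.cvtColor(np.asarray(p["pixels"]),cv2.COLOR_RGB2GRAY)
m=(hsv<90).astype(np.uint8); n,l,s,c=cv2.connectedComponentsWithStats(m)
for i in range(1,n):
    if 80<s[i,4]<1500 and s[i,1]<300: print(s[i],c[i].round(1),[ray(p,c[i],z)[0,:2].round(1) for z in (12,22,32)])
E
```

```text
clock: 8.97
eef_pos: [590.2, -171.1, 56.3]
eef_rot: [3.127, 0.003, 1.709]
wrist_force: [0.3, 0.0, -1.2]
finger_gap: 33.9
t 8.97 pos [ 590.2 -171.1   56.3] rot [3.127e+00 3.000e-03 1.709e+00] F [ 0.3  0.  -1.2] M [-0.03 -0.09  0.  ] gap 33.9 q [-0.34  0.59  1.48  0.    1.06 -0.48]
[575.62770721 -93.19862785 235.41731656]
8914 0.82 [ 588.907 -171.128    1.695    0.957]
[205   0  46   3 128] [227.   1.] [array([553. , -40.3]), array([554. , -42.6]), array([555., -45.])]
[286   3   6 146 177] [289.2  76.3] [array([596.1, -76.6]), array([595.1, -77.3]), array([594.2, -78.1])]
[ 474   10   38   82 1440] [496.6  51.1] [array([720.6, -44.4]), array([714.1, -46.6]), array([707.6, -48.8])]
[ 140   48   38   40 1065] [157.9  66.5] [array([514.9, -82.1]), array([517.7, -82.6]), array([520.4, -83.1])]
[163  49  25  46 187] [181.2  76.2] [array([529.5, -85.7]), array([531.6, -86.1]), array([533.6, -86.4])]
[125 141  14  13 160] [131.6 147. ] [array([ 500.8, -134. ]), array([ 504.1, -132.1]), array([ 507.5, -130.3])]
[296 143  14  14 162] [302.1 149.7] [array([ 611.9, -120.6]), array([ 610.3, -119.4]), array([ 608.7, -118.2])]
[230 163  58  15 217] [262.2 174.5] [array([ 588.1, -140.8]), array([ 587.6, -138.7]), array([ 587. , -136.5])]
[ 150  198   47   43 1209] [172.6 220.9] [array([ 530.8, -181.9]), array([ 532.8, -177.9]), array([ 534.8, -173.9])]
[138 271  13  12 124] [144.3 276.3] [array([ 513.3, -227.5]), array([ 516.1, -221.5]), array([ 518.9, -215.5])]
```

View pics/w5.png

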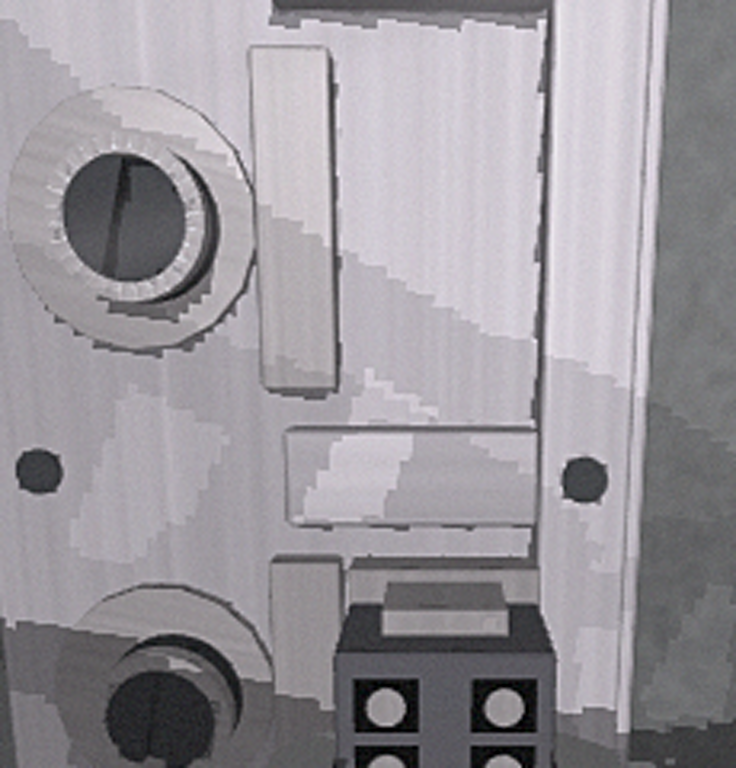

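```bash
python3 -m crank '[{"offset":[-0.001,0.0015,-0.002],"spin":-0.2},{"offset":[-0.001,0.0015,-0.004],"spin":-0.2},{"offset":[-0.001,0.0015,-0.006],"spin":-0.2},{"offset":[-0.001,0.0015,-0.009],"spin":-0.2},{"offset":[-0.001,0.0015,-0.012],"spin":-0.2},{"offset":[-0.001,0.0015,-0.012],"spin":-0.2},{"offset":[-0.001,0.0015,-0.012],"spin":-0.2},{"offset":[-0.001,0.0015,-0.012],"spin":-0.2}]' 0.2 25; python3 - <<'E'
from h import *
s=st(); p=cam('wrist'); save(p,'w6',(190,140,350,240),4.5)
e=s["eef_pos"]
for d in manip.masks_of(p,"insert0")[:1]:
    m=np.asarray(d["mask"]); print(m.sum(),d["conf"],np.round(fit(p,m,e[0],e[1],s["eef_rot"][2],zb=e[2]-19.3),3))
E
```

```text
clock: 9.73
eef_pos: [589.7, -169.8, 45.4]
eef_rot: [3.125, 0.004, 1.706]
wrist_force: [-1.7, -0.6, -1.1]
finger_gap: 33.9
t 9.73 pos [ 589.7 -169.8   45.4] rot [3.125 0.004 1.706] F [-1.7 -0.6 -1.1] M [-0.08 -0.09 -0.03] gap 33.9 q [-0.34  0.6   1.49  0.    1.04 -0.48]
8989 0.65 [ 588.031 -168.619    1.696    0.963]
```

View pics/w6.png

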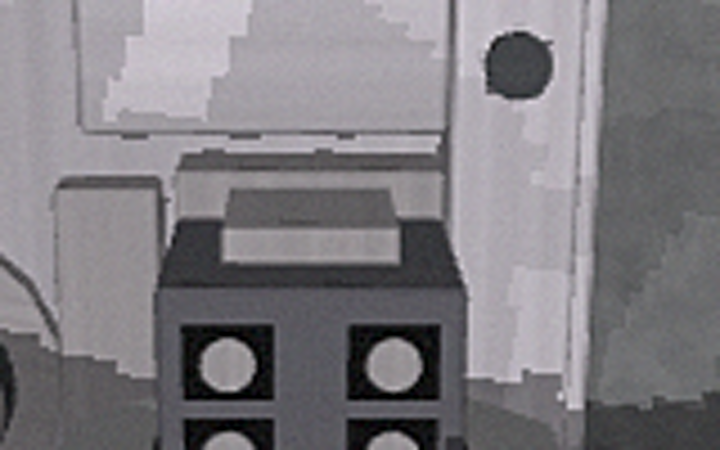

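```bash
python3 - <<'E'
from h import *
s=manip.read_state(); p=cam('wrist'); e=np.array(s["eef_pos"]); zb=e[2]-19.3
jy=np.array([-.132,.991]);jx=np.array([.991,.132]);b=np.array([500.8,-134.])
f=lambda u,v,z:(lambda q:(round(float((q-b)@jx),1),round(float((q-b)@jy),1)))(ray(p,(190+u/4.5,140+v/4.5),z)[0,:2])
print("wall near top",f(260,131,22),"foot end bottom",f(310,152,zb),"foot end top",f(310,170,zb+12))
print("foot R bottom",f(443,152,zb),f(443,172,zb+12),"foot L",f(181,152,zb),f(178,172,zb+12))
print("fence top edge",f(452,100,22),f(450,180,22),"jaw R top edge",f(161,188,22),"tcp",(e[:2]-b)@jx,(e[:2]-b)@jy)
E
```

```text
wall near top (76.2, -9.0) foot end bottom (82.8, -11.0) foot end top (82.6, -10.7)
foot R bottom (100.5, -11.0) (99.3, -11.0) foot L (65.7, -11.0) (66.1, -10.9)
fence top edge (102.0, -4.8) (102.0, -15.9) jaw R top edge (62.6, -16.9) tcp 83.39822816301619 -47.265372982609904
```

```bash
python3 -m crank '[{"offset":[-0.001,0.0005,-0.003],"spin":0},{"offset":[-0.001,0.0005,-0.006],"spin":0},{"offset":[-0.001,0.0005,-0.008],"spin":0},{"offset":[-0.001,0.0005,-0.01],"spin":0},{"offset":[-0.001,0.0005,-0.012],"spin":0},{"offset":[-0.001,0.0005,-0.014],"spin":0},{"offset":[-0.001,0.0005,-0.014],"spin":0},{"offset":[-0.001,0.0005,-0.014],"spin":0}]' 0.2 25
```

```text
clock: 10.55
eef_pos: [588.8, -169.4, 31.5]
eef_rot: [3.125, 0.004, 1.706]
wrist_force: [0.9, 0.3, -0.5]
finger_gap: 33.7
```

```bash
python3 -m crank '[{"offset":[0,0,0],"spin":0},{"offset":[0,0,0],"spin":0},{"offset":[0,0,0],"spin":0},{"offset":[0,0,0],"spin":0},{"offset":[0,0,0],"spin":0},{"offset":[0,0,0.01],"spin":0},{"offset":[0,0,0.03],"spin":0},{"offset":[0,0,0.06],"spin":0}]' 0.53 25;  python3 -m crank '[{"offset":[0,0,0.04],"spin":0},{"offset":[0,0,0.08],"spin":0},{"offset":[0,0,0.12],"spin":0},{"offset":[0,0.04,0.13],"spin":0},{"offset":[0,0.08,0.13],"spin":0},{"offset":[0,0.12,0.13],"spin":5},{"offset":[0,0.16,0.13],"spin":10},{"offset":[0,0.2,0.13],"spin":17}]' 0.8; python3 - <<'E'
from h import *
st(); t=cam('top'); p=cam('wrist'); save(p,'w7')
for d in manip.masks_of(t,"insert0"):
    m=np.asarray(d["mask"]);c,_,a=rect(t,m,30); print('top',m.sum(),d["conf"],np.round(c),[np.round(fit(t,m,c[0],c[1],np.radians(a)+np.pi/2),3)])
for d in manip.masks_of(p,"insert0"):
    m=np.asarray(d["mask"]);c,_,a=rect(p,m,30); print('wr',m.sum(),d["conf"],np.round(c),np.round(fit(p,m,c[0],c[1],np.radians(a)+np.pi/2),3))
E
```

```text
clock: 11.22
eef_pos: [587.7, -169.0, 90.7]
eef_rot: [3.129, 0.003, 1.706]
wrist_force: [-0.2, -0.4, -0.6]
finger_gap: 49.9
clock: 11.88
eef_pos: [587.3, 32.8, 221.9]
eef_rot: [3.128, 0.003, 2.006]
wrist_force: [1.6, -0.1, 1.1]
finger_gap: 75.3
t 11.88 pos [587.3  32.8 221.9] rot [3.128e+00 3.000e-03 2.006e+00] F [ 1.6 -0.1  1.1] M [ 0.01 -0.06 -0.  ] gap 75.3 q [-0.01  0.37  1.4   0.    1.37 -0.44]
top 324 0.77 [615. 264.] [array([615.13 , 266.6  ,   2.223,   0.905])]
top 317 0.65 [ 589. -168.] [array([ 589.515, -169.178,    1.667,    0.932])]
top 3824 0.38 [ 561. -171.] [array([ 5.39210e+02, -1.67976e+02,  1.85000e+00,  8.90000e-02])]
wr 992 0.81 [631. 239.] [617.106 269.421   2.121   0.924]
wr 901 0.64 [ 585. -151.] [ 5.84995e+02 -1.51709e+02  1.65800e+00  4.74000e-01]
```

```bash
python3 -m crank '[{"offset":[0.005,0.04,-0.01],"spin":5},{"offset":[0.01,0.08,-0.02],"spin":10},{"offset":[0.015,0.12,-0.03],"spin":11},{"offset":[0.02,0.16,-0.05],"spin":11},{"offset":[0.025,0.2,-0.08],"spin":11},{"offset":[0.029,0.234,-0.1],"spin":11},{"offset":[0.029,0.234,-0.11],"spin":11},{"offset":[0.029,0.234,-0.11],"spin":11}]' 0.8; python3 - <<'E'
from h import *
st(); p=cam('wrist'); save(p,'w8')
for d in manip.masks_of(p,"insert0"):
    m=np.asarray(d["mask"]);c,_,a=rect(p,m,30); print('wr',m.sum(),d["conf"],np.round(c),np.round(fit(p,m,616,267,2.2),3))
E
```

```text
clock: 12.75
eef_pos: [615.5, 266.0, 107.6]
eef_rot: [3.133, 0.002, 2.196]
wrist_force: [-0.2, -0.3, -0.3]
finger_gap: 75.1
t 12.75 pos [615.5 266.  107.6] rot [3.133e+00 2.000e-03 2.196e+00] F [-0.2 -0.3 -0.3] M [-0.01 -0.11  0.03] gap 75.1 q [ 0.35  0.65  1.25  0.    1.24 -0.27]
wr 4096 0.79 [613. 269.] [614.766 266.489   2.269   0.967]
```

```bash
python3 -m crank '[{"offset":[-0.002,0,-0.03],"spin":4.2},{"offset":[-0.002,0,-0.06],"spin":4.2},{"offset":[-0.002,0,-0.08],"spin":4.2},{"offset":[-0.002,0,-0.092],"spin":4.2},{"offset":[-0.002,0,-0.092],"spin":4.2},{"offset":[-0.002,0,-0.092],"spin":4.2},{"offset":[-0.002,0,-0.092],"spin":4.2},{"offset":[-0.002,0,-0.092],"spin":4.2}]'; python3 -m crank '[{"offset":[0,0,0],"spin":0},{"offset":[0,0,0],"spin":0},{"offset":[0,0,0],"spin":0},{"offset":[0,0,0],"spin":0},{"offset":[0,0,0],"spin":0},{"offset":[0,0,0],"spin":0},{"offset":[0,0,0],"spin":0},{"offset":[0,0,0],"spin":0}]' 0.2 25
```

```text
clock: 13.52
eef_pos: [616.1, 264.1, 22.0]
eef_rot: [3.126, 0.004, 2.267]
wrist_force: [-0.1, -0.5, -0.2]
finger_gap: 75.4
clock: 14.18
eef_pos: [616.1, 264.1, 21.9]
eef_rot: [3.126, 0.004, 2.267]
wrist_force: [0.9, 0.4, -0.0]
finger_gap: 33.6
```

```bash
python3 -m crank '[{"offset":[0,0,0.03],"spin":0},{"offset":[0,0,0.07],"spin":0},{"offset":[0,-0.01,0.1],"spin":-4},{"offset":[-0.01,-0.04,0.12],"spin":-8},{"offset":[-0.015,-0.08,0.12],"spin":-14},{"offset":[-0.02,-0.12,0.12],"spin":-20},{"offset":[-0.025,-0.16,0.12],"spin":-26},{"offset":[-0.03,-0.2,0.12],"spin":-32.1}]' 0.2 25; python3 -m crank '[{"offset":[-0.001,-0.04,0],"spin":0},{"offset":[-0.003,-0.08,0],"spin":0},{"offset":[-0.009,-0.12,0],"spin":0},{"offset":[-0.009,-0.142,-0.02],"spin":0},{"offset":[-0.009,-0.142,-0.04],"spin":0},{"offset":[-0.009,-0.142,-0.06],"spin":0},{"offset":[-0.009,-0.142,-0.07],"spin":0},{"offset":[-0.009,-0.142,-0.07],"spin":0}]'; python3 - <<'E'
from h import *
s=st(); p=cam('wrist'); save(p,'w9',(100,0,360,240),3)
e=s["eef_pos"]
for d in manip.masks_of(p,"insert0")[:2]:
    m=np.asarray(d["mask"]); print(m.sum(),d["conf"],np.round(fit(p,m,e[0],e[1],s["eef_rot"][2],zb=e[2]-21.9),3))
E
```

```text
clock: 14.85
eef_pos: [585.4, 62.5, 142.0]
eef_rot: [3.126, 0.004, 1.702]
wrist_force: [0.5, 0.1, -0.8]
finger_gap: 33.7
clock: 15.52
eef_pos: [575.2, -79.3, 69.8]
eef_rot: [3.129, 0.003, 1.702]
wrist_force: [-0.1, 0.3, -1.1]
finger_gap: 33.6
t 15.52 pos [575.2 -79.3  69.8] rot [3.129e+00 3.000e-03 1.702e+00] F [-0.1  0.3 -1.1] M [ 0.01 -0.14 -0.02] gap 33.6 q [-0.2   0.5   1.57  0.    1.05 -0.33]
1989 0.97 [ 6.00483e+02 -2.11001e+02  1.90500e+00  5.42000e-01]
8716 0.73 [573.815 -77.886   1.692   0.962]
```

View pics/w9.png

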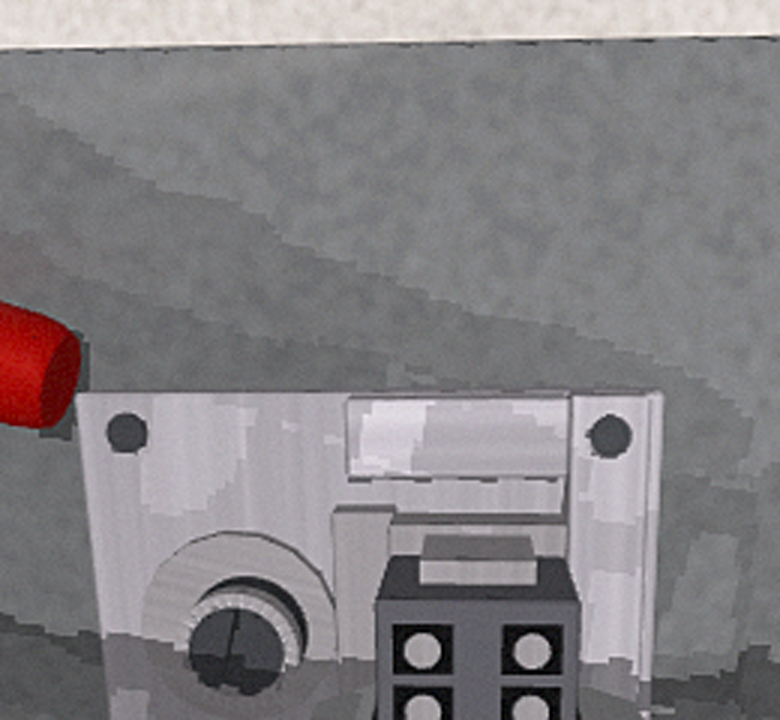

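```bash
cat >> h.py <<'E'
jy=np.array([-.132,.991]);jx=np.array([.991,.132])
def jf(p,b,ox,oy,k):
    return lambda u,v,z:(lambda q:(round(float((q-b)@jx),1),round(float((q-b)@jy),1)))(ray(p,(ox+u/k,oy+v/k),z)[0,:2])
E
python3 - <<'E'
from h import *
s=manip.read_state(); p=cam('wrist'); e=np.array(s["eef_pos"]); zb=e[2]-21.9; b=np.array([488.4,-40.7]); f=jf(p,b,100,0,3)
print("bolt",f(127,433,12),"Rbolt",f(610,437,22))
print("wall near top",f(455,475,22),"foot end bottom",f(480,513,zb),"foot end top",f(480,526,zb+12))
print("foot R",f(567,525,zb+12),"foot L",f(391,525,zb+12))
print("fence top edge",f(569,420,22),f(568,470,22),"jaw R top edge",f(395,512,22),"tcp",(e[:2]-b)@jx,(e[:2]-b)@jy)
E
```

```text
bolt (1.0, -1.0) Rbolt (112.6, -1.1)
wall near top (77.6, -9.6) foot end bottom (82.7, -12.5) foot end top (82.4, -12.5)
foot R (99.0, -12.4) foot L (65.5, -12.2)
fence top edge (103.3, 2.7) (103.3, -8.6) jaw R top edge (63.7, -18.1) tcp 82.38748639788155 -49.87082013698152
```

```bash
python3 -m crank '[{"offset":[0.0005,0.002,-0.005],"spin":0.1},{"offset":[0.0005,0.002,-0.01],"spin":0.1},{"offset":[0.0005,0.002,-0.015],"spin":0.1},{"offset":[0.0005,0.002,-0.02],"spin":0.1},{"offset":[0.0005,0.002,-0.024],"spin":0.1},{"offset":[0.0005,0.002,-0.024],"spin":0.1},{"offset":[0.0005,0.002,-0.024],"spin":0.1},{"offset":[0.0005,0.002,-0.024],"spin":0.1}]' 0.2 25; python3 - <<'E'
from h import *
st(); p=cam('wrist'); save(p,'w10',(190,110,350,220),4.5)
E
```

```text
clock: 16.33
eef_pos: [577.6, -77.3, 49.2]
eef_rot: [3.124, 0.005, 1.704]
wrist_force: [-0.0, 0.2, -1.1]
finger_gap: 33.8
t 16.33 pos [577.6 -77.3  49.2] rot [3.124 0.005 1.704] F [-0.   0.2 -1.1] M [-0.05 -0.11  0.  ] gap 33.8 q [-0.2   0.53  1.58  0.    1.01 -0.33]
```

View pics/w10.png

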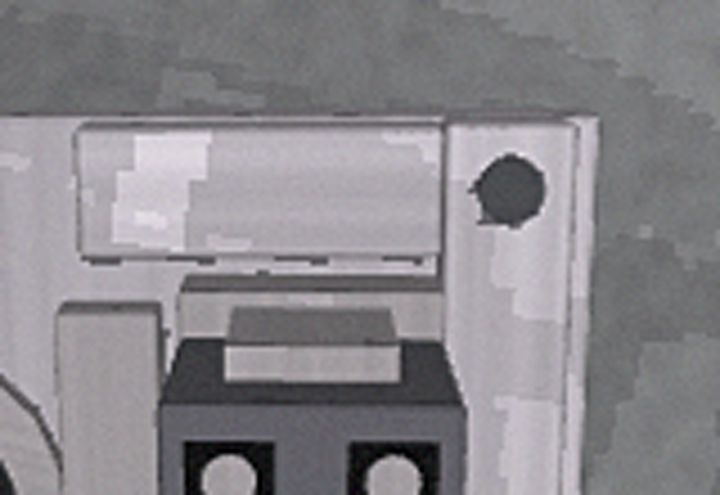

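```bash
python3 - <<'E'
from h import *
s=manip.read_state(); p=cam('wrist'); e=np.array(s["eef_pos"]); zb=e[2]-21.9; b=np.array([488.4,-40.7]); f=jf(p,b,190,110,4.5)
print("wall near top",f(260,255,22),"foot end bottom",f(310,275,zb),"foot end top",f(310,292,zb+12))
print("foot R",f(442,293,zb+12),"foot L",f(179,293,zb+12))
print("fence top edge",f(443,200,22),f(443,290,22),"jaw R top edge",f(160,312,22),"tcp",(e[:2]-b)@jx,(e[:2]-b)@jy)
E
```

```text
wall near top (76.4, -9.1) foot end bottom (83.1, -10.8) foot end top (82.9, -10.5)
foot R (99.6, -10.7) foot L (66.4, -10.5)
fence top edge (101.3, -1.6) (101.6, -14.1) jaw R top edge (62.5, -17.1) tcp 83.55646369929174 -48.1212139310352
```

```bash
python3 -m crank '[{"offset":[-0.0015,0.0003,-0.003],"spin":0},{"offset":[-0.0015,0.0003,-0.006],"spin":0},{"offset":[-0.0015,0.0003,-0.009],"spin":0},{"offset":[-0.0015,0.0003,-0.012],"spin":0},{"offset":[-0.0015,0.0003,-0.014],"spin":0},{"offset":[-0.0015,0.0003,-0.0155],"spin":0},{"offset":[-0.0015,0.0003,-0.0155],"spin":0},{"offset":[-0.0015,0.0003,-0.0155],"spin":0}]' 0.2 25
```

```text
clock: 17.1
eef_pos: [576.1, -77.1, 33.9]
eef_rot: [3.124, 0.005, 1.704]
wrist_force: [-1.0, -0.2, -0.2]
finger_gap: 33.6
```

```bash
python3 -m crank '[{"offset":[0,0,0],"spin":0},{"offset":[0,0,0],"spin":0},{"offset":[0,0,0],"spin":0},{"offset":[0,0,0],"spin":0},{"offset":[0,0,0],"spin":0},{"offset":[0,0,0.01],"spin":0},{"offset":[0,0,0.03],"spin":0},{"offset":[0,0,0.06],"spin":0}]' 0.53 25;  python3 -m crank '[{"offset":[0,0,0.04],"spin":0},{"offset":[0,-0.03,0.07],"spin":0},{"offset":[0,-0.06,0.1],"spin":0},{"offset":[0,-0.1,0.12],"spin":0},{"offset":[0,-0.12,0.14],"spin":0},{"offset":[0,-0.12,0.14],"spin":0},{"offset":[0,-0.12,0.14],"spin":0},{"offset":[0,-0.12,0.14],"spin":0}]' 1; python3 - <<'E'
from h import *
st(); p=cam('wrist'); save(p,'w11',(100,0,360,240),3)
for d in manip.masks_of(p,"insert0"):
    m=np.asarray(d["mask"]);c,_,a=rect(p,m,40); print('wr',m.sum(),d["conf"],np.round(c),np.round(fit(p,m,c[0],c[1],1.7,zb=12),3))
E
```

```text
clock: 17.77
eef_pos: [575.0, -76.9, 93.2]
eef_rot: [3.128, 0.004, 1.704]
wrist_force: [-0.2, 0.9, -0.2]
finger_gap: 49.9
clock: 18.43
eef_pos: [574.7, -196.2, 232.8]
eef_rot: [3.128, 0.003, 1.704]
wrist_force: [-0.0, 1.2, -0.5]
finger_gap: 93.6
t 18.43 pos [ 574.7 -196.2  232.8] rot [3.128e+00 3.000e-03 1.704e+00] F [-0.   1.2 -0.5] M [-0.05 -0.09 -0.04] gap 93.6 q [-0.39  0.4   1.32  0.    1.41 -0.52]
wr 2124 0.91 [ 588. -168.] [ 588.166 -169.953    1.723    0.97 ]
wr 2417 0.8 [576. -76.] [575.456 -74.458   1.703   0.939]
```

View pics/w11.png

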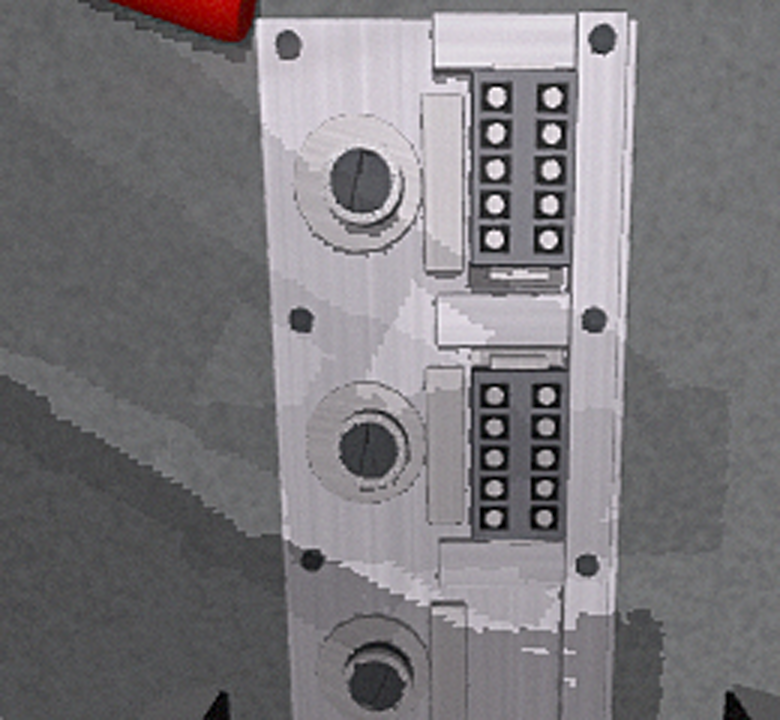

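```bash
python3 -m crank '[{"offset":[-0.025,0.02,-0.03],"spin":0},{"offset":[-0.05,0.046,-0.06],"spin":0},{"offset":[-0.05,0.046,-0.09],"spin":0},{"offset":[-0.05,0.046,-0.12],"spin":0},{"offset":[-0.05,0.046,-0.13],"spin":0},{"offset":[-0.05,0.046,-0.13],"spin":0},{"offset":[-0.05,0.046,-0.13],"spin":0},{"offset":[-0.05,0.046,-0.13],"spin":0}]'; python3 - <<'E'
from h import *
s=st(); p=cam('wrist'); np.save("slot.npy",p["pixels"]); import pickle; pickle.dump({k:p[k] for k in("fx","fy","cx","cy","c2w")},open("slot.pkl","wb"))
g=cv2.cvtColor(np.asarray(p["pixels"]),cv2.COLOR_RGB2GRAY)
out=[]
for X in ((519.3,-83.8,28),(532.5,-176.2,28)):
    u,v=proj(p,X)[0].round().astype(int); print(u,v)
    c=g[v-30:v+30,u-30:u+30].astype(float); c=np.clip((c-20)/100,0,1)**.7*255
    out.append(cv2.resize(c.astype(np.uint8),(390,390),interpolation=cv2.INTER_CUBIC))
cv2.imwrite("pics/slots.png",np.hstack(out))
E
```

```text
clock: 19.2
eef_pos: [525.8, -149.9, 104.0]
eef_rot: [3.127, 0.004, 1.705]
wrist_force: [0.2, -0.1, 0.9]
finger_gap: 93.9
t 19.2 pos [ 525.8 -149.9  104. ] rot [3.127 0.004 1.705] F [ 0.2 -0.1  0.9] M [ 0.04 -0.07  0.  ] gap 93.9 q [-0.35  0.39  1.65  0.    1.09 -0.48]
262 117
262 235
```

View pics/slots.png

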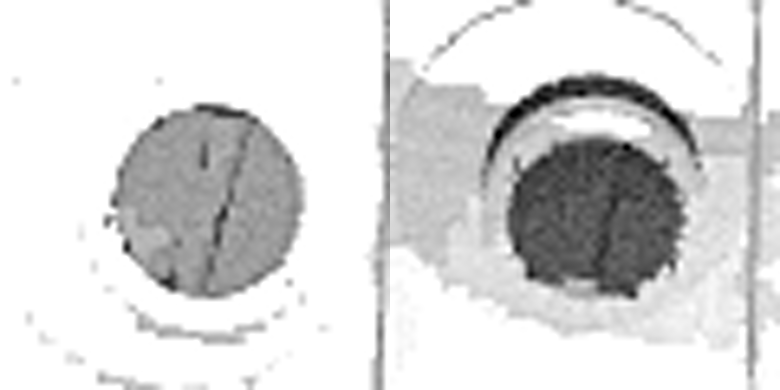

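```bash
python3 -m crank '[{"offset":[0,0.02,0.035],"spin":0},{"offset":[0,0.05,0.06],"spin":0},{"offset":[0,0.08,0.085],"spin":0},{"offset":[0,0.115,0.105],"spin":0},{"offset":[0,0.15,0.125],"spin":0},{"offset":[0,0.185,0.145],"spin":0},{"offset":[0,0.22,0.165],"spin":0},{"offset":[0,0.26,0.17],"spin":0}]' 1 25; python3 -m crank '[{"offset":[0,0.04,0],"spin":0},{"offset":[0,0.08,0],"spin":0},{"offset":[0,0.12,0],"spin":0},{"offset":[0,0.16,0],"spin":0},{"offset":[0,0.2,0],"spin":0},{"offset":[-0.006,0.22,0],"spin":0},{"offset":[-0.006,0.22,0],"spin":0},{"offset":[-0.006,0.22,0],"spin":0}]'; python3 - <<'E'
from h import *
st(); p=cam('wrist'); save(p,'w12',k=1.4); print(p['c2w'][:3,3])
for o in ("driver","stand_top"):
  print([(np.round(d["location"]),d["conf"]) for d in manip.search_frame(p,o)])
  for d in manip.masks_of(p,o)[:2]:
    m=np.asarray(d["mask"]);z=75 if o!="driver" else 140;c,sz,a=rect(p,m,z); print(o,m.sum(),d["conf"],np.round(c),np.round(sz),a)
    bx=[(70,70,0,75)] if o!="driver" else [(28,28,83,155),(36,36,75,83)]
    print(np.round(fit(p,m,c[0],c[1],np.radians(a),bx),3))
E
```

```text
clock: 19.92
eef_pos: [526.4, 111.4, 279.1]
eef_rot: [3.12, 0.004, 1.704]
wrist_force: [0.4, -0.4, -0.6]
finger_gap: 93.9
clock: 20.58
eef_pos: [520.2, 332.0, 279.9]
eef_rot: [3.119, 0.004, 1.706]
wrist_force: [0.1, -0.2, 0.3]
finger_gap: 94.0
t 20.58 pos [520.2 332.  279.9] rot [3.119 0.004 1.706] F [ 0.1 -0.2  0.3] M [-0.09 -0.08 -0.06] gap 94.0 q [ 0.51  0.4   1.21 -0.01  1.51  0.38]
[504.44975556 409.83189591 458.95945354]
[(array([522., 400., 153.]), 0.88)]
driver 1194 0.78 [523. 399.] [31. 33.] 75.43123626708984
[524.928 397.679   1.244   0.886]
[(array([526., 395.,  73.]), 0.89)]
stand_top 2773 0.64 [525. 396.] [71. 70.] 61.753726959228516
[524.618 396.382   1.069   0.657]
```

View pics/w12.png

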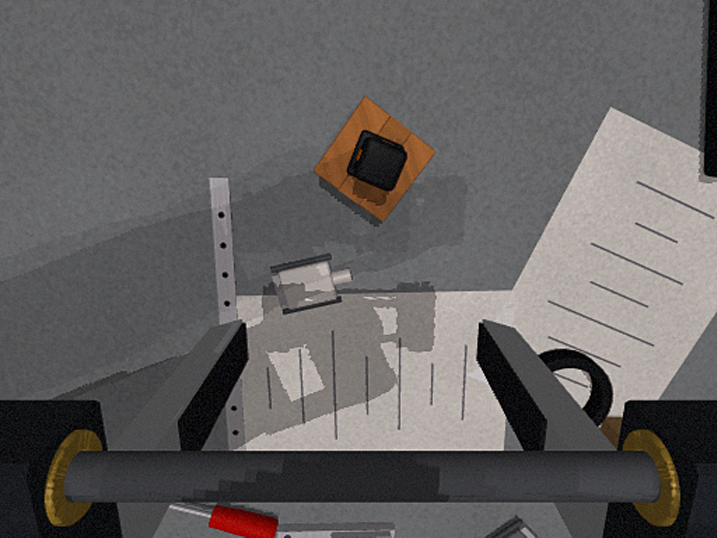

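```bash
python3 -m crank '[{"offset":[0.004,0.03,0],"spin":7},{"offset":[0.004,0.05,-0.02],"spin":14},{"offset":[0.004,0.065,-0.04],"spin":21},{"offset":[0.004,0.065,-0.06],"spin":28},{"offset":[0.004,0.065,-0.08],"spin":35},{"offset":[0.004,0.065,-0.08],"spin":42},{"offset":[0.004,0.065,-0.08],"spin":49},{"offset":[0.004,0.065,-0.08],"spin":56}]' 1 25; python3 -m crank '[{"offset":[0,0,0],"spin":7},{"offset":[0,0,0],"spin":11.6},{"offset":[0,0,0],"spin":11.6},{"offset":[0,0,0],"spin":11.6},{"offset":[0,0,0],"spin":11.6},{"offset":[0,0,0],"spin":11.6},{"offset":[0,0,0],"spin":11.6},{"offset":[0,0,0],"spin":11.6}]' ; python3 - <<'E'
from h import *
st(); p=cam('wrist'); save(p,'w13')
for o in ("driver","stand_top"):
  for d in manip.masks_of(p,o)[:1]:
    m=np.asarray(d["mask"]);z=75 if o!="driver" else 150;c,sz,a=rect(p,m,z); print(o,m.sum(),d["conf"],np.round(c),np.round(sz),a)
    bx=[(70,70,0,75)] if o!="driver" else [(28,28,83,155),(36,36,75,83)]
    print(np.round(fit(p,m,525,397,np.radians(62 if o!="driver" else 73),bx),3))
E
```

```text
clock: 21.5
eef_pos: [525.2, 394.4, 199.6]
eef_rot: [3.12, 0.004, 2.685]
wrist_force: [0.1, 0.3, -0.2]
finger_gap: 94.4
clock: 22.17
eef_pos: [525.2, 394.4, 199.7]
eef_rot: [3.12, 0.004, 2.887]
wrist_force: [-0.2, 0.2, -0.2]
finger_gap: 93.8
t 22.17 pos [525.2 394.4 199.7] rot [3.12  0.004 2.887] F [-0.2  0.2 -0.2] M [-0.02 -0.08  0.02] gap 93.8 q [ 0.58  0.54  1.21  0.01  1.38 -0.73]
driver 2489 0.96 [516. 399.] [29. 47.] 76.36937713623047
[523.15  397.538   1.364   0.895]
stand_top 3912 0.64 [521. 398.] [70. 78.] 61.875457763671875
[524.223 396.17    1.07    0.621]
```

```bash
python3 -m crank '[{"offset":[-0.003,0.003,-0.01],"spin":2},{"offset":[-0.003,0.003,-0.03],"spin":2},{"offset":[-0.003,0.003,-0.05],"spin":2},{"offset":[-0.003,0.003,-0.07],"spin":2},{"offset":[-0.003,0.003,-0.085],"spin":2},{"offset":[-0.003,0.003,-0.085],"spin":2},{"offset":[-0.003,0.003,-0.085],"spin":2},{"offset":[-0.003,0.003,-0.085],"spin":2}]' 1 40; python3 -m crank '[{"offset":[0,0,0],"spin":0},{"offset":[0,0,0],"spin":0},{"offset":[0,0,0],"spin":0},{"offset":[0,0,0],"spin":0},{"offset":[0,0,0],"spin":0},{"offset":[0,0,0],"spin":0},{"offset":[0,0,0],"spin":0},{"offset":[0,0,0],"spin":0}]' 0.1 40;python3 -c "
from h import *
st()"
```

```text
clock: 22.98
eef_pos: [522.6, 397.7, 115.9]
eef_rot: [3.118, 0.005, 2.922]
wrist_force: [-0.2, 0.7, 0.1]
finger_gap: 94.0
clock: 23.65
eef_pos: [522.6, 397.7, 115.9]
eef_rot: [3.118, 0.005, 2.922]
wrist_force: [0.6, 0.2, -0.3]
finger_gap: 44.1
t 23.65 pos [522.6 397.7 115.9] rot [3.118 0.005 2.922] F [ 0.6  0.2 -0.3] M [ 0.04 -0.17 -0.01] gap 44.1 q [ 0.59  0.6   1.3   0.01  1.22 -0.77]
```

```bash
python3 -m crank '[{"offset":[0,0,0],"spin":0},{"offset":[0,0,0],"spin":0},{"offset":[0,0,0],"spin":0},{"offset":[0,0,0],"spin":0},{"offset":[0,0,0],"spin":0},{"offset":[0,0,0],"spin":0},{"offset":[0,0,0],"spin":0},{"offset":[0,0,0],"spin":0}]' 0.1 40;python3 -m crank '[{"offset":[0,0,0.03],"spin":0},{"offset":[0,0,0.06],"spin":0},{"offset":[0,0,0.09],"spin":0},{"offset":[0,0,0.12],"spin":0},{"offset":[0,0,0.12],"spin":0},{"offset":[0,0,0.12],"spin":0},{"offset":[0,0,0.12],"spin":0},{"offset":[0,0,0.12],"spin":0}]';python3 - <<'E'
from h import *
st()
p=cam('wrist'); q=cam('scene')
save(p,'w14'); im=np.asarray(p["pixels"])[:,:,::-1][100:330,130:390]
s=manip.read_state(); u,v=proj(q,np.array(s["eef_pos"])-[0,0,60])[0].astype(int); print(u,v)
im2=np.asarray(q["pixels"])[:,:,::-1][max(0,v-45):v+45,u-45:u+45]
a=cv2.resize(im,(440,390),interpolation=cv2.INTER_CUBIC); b=cv2.resize(im2,(360,390),interpolation=cv2.INTER_CUBIC); cv2.imwrite("pics/c14.png",np.hstack([a,b]))
E
```

```text
clock: 24.32
eef_pos: [522.6, 397.7, 115.9]
eef_rot: [3.118, 0.005, 2.922]
wrist_force: [-0.4, -0.3, 1.1]
finger_gap: 27.8
clock: 24.98
eef_pos: [522.2, 397.4, 234.0]
eef_rot: [3.121, 0.003, 2.922]
wrist_force: [0.3, -0.4, -3.0]
finger_gap: 28.1
t 24.98 pos [522.2 397.4 234. ] rot [3.121e+00 3.000e-03 2.922e+00] F [ 0.3 -0.4 -3. ] M [ 0.03 -0.18 -0.01] gap 28.1 q [ 0.59  0.52  1.16  0.01  1.45 -0.76]
397 125
```

View pics/c14.png

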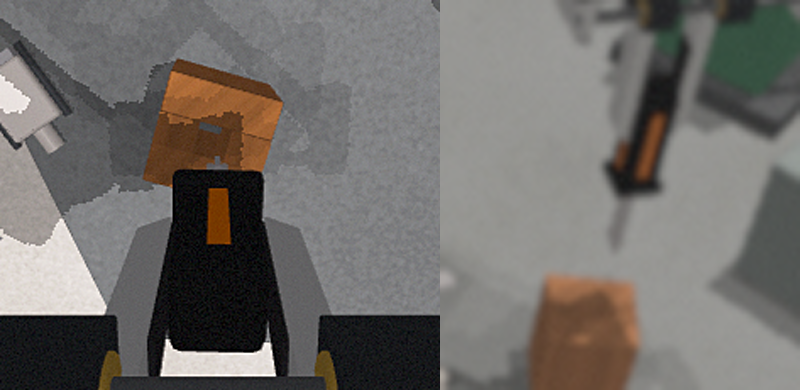

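```bash
python3 - <<'E'
from h import *
im=cv2.imread("pics/w14.png"); g=cv2.cvtColor(im,cv2.COLOR_BGR2GRAY); h=cv2.cvtColor(im,cv2.COLOR_BGR2HSV)[:,:,1]
p=cam('wrist'); s=manip.read_state(); e=np.array(s["eef_pos"])
Rm=R.from_euler('xyz',s["eef_rot"]).as_matrix()
for n,q in (("tip",(0,0,91-0)),("tip+x7",(7,0,91)),("tip y7",(0,7,91)),("tip y-7",(0,-7,91)),("shank x5 z40",(5.5,0,36))): print(n,proj(p,e+Rm@np.array(q))[0].round(1))
print("sat; rows 170..202, cols 240..276")
for r in range(168,204,2): print(r,' '.join("%3d"%x for x in h[r,240:278:1]))
E
```

```text
tip [259.2 200. ]
tip+x7 [259.2 191.9]
tip y7 [267.7 200. ]
tip y-7 [250.8 200.1]
shank x5 z40 [259.4 215.4]
sat; rows 170..202, cols 240..276
168 184 175 171 175 176 166 172 176 171 173 167 169 161 197 170 167 181 174 169 179 172 193 169 167 174 164 176 177 176 175 185 161 168 177 177 172 170 186
170 180 172 171 190 170 181 181 175 169 155 183 167 165 143 173 173 160 173 166 165 154 183 171 162 165 163 168 164 159 170 175 153 176 173 186 173 174 168
172 172 169 169 181 163 172 180 177  31  40  29 100 152 175 191 199 172 174 207 159 168 160 178 162 169 152 158 176 184 162 161 186 158 169 174 166 164 163
174 161 155 178 158 181 171 173 117  27  21  18  10  22  21  23  18  34  30  38 175 186 186 181 160 165 179 181 163 190 194 157 162 173 174 183 183 178 168
176 165 179 177 186 190 169 191 147 122 129  14  39  23  13  26  14  14  19  24  32  14 173 168 170 179 165 167 166 200 162 163 160 179 168 174 176 163 178
178 167 178 152 172 177 179 151 171 183 186 154 162 172 180 200 181 104  24  21  32 131 166 169 157 189 168 178 151 169 195 185 179 160 164 156 170 172 169
180 149 186 162 190 1
[... 1150 characters left out ...]
  14 146 166 181 162 168 182 169 176 179 188 170 172 168 167 162 169 172 169
196 157 178 164 167 159 176 168 177 165 168 189 178  89  45  45  63 145  16  11  14 120  93  30  84 160 192 164 168 150 157 164 184 172 173 161 177 178 179
198 208 181 178 172 162 176 168 170 181 179 169 174  36  13   6   5   8  10   2  12  10  18  16   5  48 187 163 162 177 187 171 171 179 163 175 172 173 168
200  85 128  77   0 159 102 121  96  54  73 204  78  99  51 204  71  28   7  14  16  31  56  23  23  20 182  76 112 139 128 147 124 150 158 142 165 144 144
202 182 207 216 234 255 102 255 109 113  16 128 128 153  96 121 153  96 255 139 255  34 255  78 237 255 139 195  71 170 105 153  46  38 157 255 111 143  99
```

```bash
python3 - <<'E'
from h import *
import pickle
p=pickle.load(open("slot.pkl","rb")); g=cv2.cvtColor(np.load("slot.npy"),cv2.COLOR_RGB2GRAY)
def px(u,v,n): 
    if n==1: u=u-390
    return (262-30+(u+.5)/6.5-.5, (117,235)[n]-30+(v+.5)/6.5-.5)
for n,c,l in ((0,(207,200),[(248,118),(205,290)]),(1,(597,215),[(618,180),(600,275)])):
    u,v=px(*c,n); m=(g<95).astype(np.uint8); k,L,S,C=cv2.connectedComponentsWithStats(m); i=L[int(v),int(u)]
    print("slot",2-n,"centre z32",ray(p,(u,v),32)[0,:2].round(1),"cc",S[i],C[i].round(1),ray(p,C[i],32)[0,:2].round(1))
    A=ray(p,px(*l[0],n),32)[0,:2];B=ray(p,px(*l[1],n),32)[0,:2];d=A-B; print(" angle",np.degrees(np.arctan2(d[1],d[0])).round(1),A.round(1),B.round(1))
# bolts in this picture
k,L,S,C=cv2.connectedComponentsWithStats((g<95).astype(np.uint8))
for i in range(1,k):
    if 60<S[i,4]<400 and S[i,2]<20 and S[i,3]<20: print("bolt?",C[i].round(1),[ray(p,C[i],z)[0,:2].round(1) for z in (12,22)])
# tip in hand
p=cam('wrist'); s=manip.read_state(); e=np.array(s["eef_pos"]); Rm=R.from_euler('xyz',s["eef_rot"]).as_matrix()
for q in ((7,0,100.9),(7,-1,100.9),(9,-1,100.9),(5,-1,100.9)): print(q,proj(p,e+Rm@np.array(q))[0].round(1))
h=cv2.cvtColor(cv2.imread("pics/w14.png"),cv2.COLOR_BGR2HSV)[:,:,1]
for r in range(187,198): print(r,h[r,253:264])
print("tool z axis",Rm[:,2].round(4))
E
```

```text
slot 2 centre z32 [520.5 -83.5] cc [248 103  31  30 693] [263.6 117.5] [520.6 -83.6]
 angle 83.6 [523.8 -74.2] [521.6 -93.3]
slot 1 centre z32 [ 533.3 -176.4] cc [    0    94   512   290 70551] [200.2 282.6] [ 486.8 -222.8]
 angle 88.0 [ 535.2 -171.5] [ 534.8 -184.3]
bolt? [ 4.1 49.6] [array([326.1, -61.5]), array([332.9, -61.9])]
bolt? [381.   49.6] [array([601.3, -24.2]), array([597.9, -26. ])]
bolt? [227.9  51.3] [array([488.6, -40.7]), array([489.5, -41.8])]
bolt? [17.3 53.3] [array([335.4, -62.8]), array([341.9, -63.2])]
bolt? [79.8 84.4] [array([380.5, -78.7]), array([385.3, -78.4])]
bolt? [364.5  83.4] [array([594.3, -49.2]), array([591.2, -50. ])]
bolt? [336.7  82.9] [array([573.1, -51.7]), array([570.9, -52.5])]
bolt? [ 4.9 96.1] [array([324.4, -94.8]), array([331.3, -93.9])]
bolt? [335.5 100.5] [array([574.7, -64.5]), array([572.4, -64.8])]
bolt? [362.9 100.6] [array([595.7, -61.8]), array([592.6, -62.2])]
bolt? [  5.7 111.8] [array([ 324.2, -106.5]), array([ 331.1, -105.2])]
bolt? [334.2 117.5] [array([576.2, -77.2]), array([573.8, -77. ])]
bolt? [361.4 117.4] [array([597.
[... 793 characters left out ...]
306.1])]
(7, 0, 100.9) [259.2 188.9]
(7, -1, 100.9) [258.  188.9]
(9, -1, 100.9) [258.  186.6]
(5, -1, 100.9) [258.  191.2]
187 [150 147 165 199 162 161 184 159 174 194 164]
188 [183 162 168 157 149 171 171 171 186 181 179]
189 [179 181 171 155 166 162 172 190 163 179 157]
190 [176 180 165 165 173 197 159 171 179 163 158]
191 [181 145 179 175 212 210 181 180 158 182 172]
192 [162 151 191 140  36  20  21 193 193 152 178]
193 [169 174 193 140  29  13  16 152 184 155 165]
194 [177 191 199 138  18   8  14 146 166 181 162]
195 [190 183 204 162  24  11   6  99 207 190 184]
196 [ 45  45  63 145  16  11  14 120  93  30  84]
197 [19 22 16 11 16 16 18 14  6 11  5]
tool z axis [ 0.0085  0.0208 -0.9997]
```

```bash
python3 -m crank '[{"offset":[0,-0.03,0],"spin":-7},{"offset":[0,-0.07,0],"spin":-14},{"offset":[0,-0.11,0],"spin":-21},{"offset":[0,-0.15,0],"spin":-28},{"offset":[0,-0.19,0],"spin":-35},{"offset":[0,-0.23,0],"spin":-42},{"offset":[0,-0.27,0],"spin":-49},{"offset":[0.01,-0.3,0],"spin":-56}]' 0.1 50; python3 -m crank '[{"offset":[0,-0.04,0],"spin":-7},{"offset":[0,-0.08,0],"spin":-14},{"offset":[0,-0.12,0],"spin":-21},{"offset":[0,-0.16,0],"spin":-23.4},{"offset":[0,-0.2,-0.01],"spin":-23.4},{"offset":[0,-0.24,-0.02],"spin":-23.4},{"offset":[0,-0.27,-0.04],"spin":-23.4},{"offset":[0,-0.27,-0.05],"spin":-23.4}]';python3 -c "
from h import *
st()"
```

```text
clock: 25.85
eef_pos: [531.4, 95.1, 235.3]
eef_rot: [3.12, 0.004, 1.938]
wrist_force: [0.1, 0.4, -1.3]
finger_gap: 27.8
clock: 26.52
eef_pos: [530.3, -179.5, 182.9]
eef_rot: [3.122, 0.004, 1.525]
wrist_force: [-1.1, 0.3, -2.0]
finger_gap: 27.9
t 26.52 pos [ 530.3 -179.5  182.9] rot [3.122 0.004 1.525] F [-1.1  0.3 -2. ] M [-0.07 -0.01  0.  ] gap 27.9 q [-0.39  0.33  1.54  0.    1.26 -0.35]
```

```bash
python3 -m crank '[{"offset":[0.001,0.0055,-0.01],"spin":0.6},{"offset":[0.001,0.0055,-0.02],"spin":0.6},{"offset":[0.001,0.0055,-0.03],"spin":0.6},{"offset":[0.001,0.0055,-0.035],"spin":0.6},{"offset":[0.001,0.0055,-0.035],"spin":0.6},{"offset":[0.001,0.0055,-0.035],"spin":0.6},{"offset":[0.001,0.0055,-0.035],"spin":0.6},{"offset":[0.001,0.0055,-0.035],"spin":0.6}]' 0.1 50;python3 - <<'E'
from h import *
s=st(); p=cam('wrist'); save(p,'w15')
e=np.array(s["eef_pos"]); Rm=R.from_euler('xyz',s["eef_rot"]).as_matrix()
tip=e+Rm@np.array([-2.2,-1.0,100.9]); print("tip",tip.round(1),"slot px",proj(p,(533.3,-176.4,32))[0].round(1),"tip px",proj(p,tip)[0].round(1), "blade end px",proj(p,e+Rm@np.array([4.8,-1,100.9]))[0].round(1))
g=cv2.cvtColor(np.asarray(p["pixels"]),cv2.COLOR_RGB2GRAY)
for r in range(150,202,2): print(r,' '.join("%3d"%x for x in g[r,238:282]))
E
```

```text
clock: 27.18
eef_pos: [531.6, -173.9, 148.6]
eef_rot: [3.12, 0.005, 1.536]
wrist_force: [-0.3, 0.2, -1.4]
finger_gap: 27.9
t 27.18 pos [ 531.6 -173.9  148.6] rot [3.12  0.005 1.536] F [-0.3  0.2 -1.4] M [-0.03 -0.04  0.02] gap 27.9 q [-0.38  0.36  1.58  0.    1.18 -0.35]
tip [ 532.7 -176.6   47.7] slot px [258.8 192.6] tip px [258.5 197.7] blade end px [258.5 189.8]
150 192 189 188 185 189 200 194 191 194 196 191 188 189 191 202 191 191 189 192 188 187 190 186 188 188 189 196 190 193 192 192 194 190 188 200 199 206 210 206 204 206 206 204 203
152 191 193 190 188 186 191 194 188 196 194 194 189 185 189 198 195 193 190 191 191 182 188 189 187 181 191 194 193 189 192 193 193 189 185 199 205 204 207 209 210 199 200 197 206
154 198 193 186 188 187 189 195 196 195 187 192 196 187 187 193 202 196 196 192 186 187 187 190 185 183 184 189 195 196 190 191 191 195 186 184 186 187 155  84  87  83  77  92 113
156 193 192 191 188 188 191 193 192 196 196 193 190 185 190 187 201 195 191 192 188 188 182 185 189 187 187 187 192 194 193 190 189 195 188 188 186 194 191 114 195 195 190 186 181
158 196 192
[... 3248 characters left out ...]
  92 127 200 213 202  97  68  73  77  76  35  40  37  35  49 109 110 106  53  35  74  68  70  69  69  75  69  63  74 157 165 162 145 195 191 190 184 186 200  94
196 164 166 171 169  93 102 105 104 104  92  36  37  40  45  72  81  84  76  62  92  93  86  67  73  91  70  54  38  40  39  39  36  36  81 106 102 109 119 115 113 117 173 201 180
198 172 171 100 106 104 110  99 107 107  72  52  36  43  46  86  97  97  93  94 106 103 109  92  93  97  92  80  39  46  46  44  64 117 108 107 106 122 124 121 119 129 209 201 177
200  18  23  16  16  17   8  13  14  12  10  20  10  24  10  17  10  13  29  34  32  34  35  33  35  35  32  31  18  15  19  28  65  57  41  63  68  70  67  67  64  67 109 108 165
```

```bash
python3 -m crank '[{"offset":[0.0004,0,-0.003],"spin":0},{"offset":[0.0004,0,-0.006],"spin":0},{"offset":[0.0004,0,-0.009],"spin":0},{"offset":[0.0004,0,-0.012],"spin":0},{"offset":[0.0004,0,-0.012],"spin":0},{"offset":[0.0004,0,-0.012],"spin":0},{"offset":[0.0004,0,-0.012],"spin":0},{"offset":[0.0004,0,-0.012],"spin":0}]' 0.1 50;python3 - <<'E'
from h import *
s=st(); p=cam('wrist'); save(p,'w16')
e=np.array(s["eef_pos"]); Rm=R.from_euler('xyz',s["eef_rot"]).as_matrix()
tip=e+Rm@np.array([-2.2,-1.0,100.9]); print("tip",tip.round(1),"slot px",proj(p,(533.3,-176.4,32))[0].round(1),"tip px",proj(p,tip)[0].round(1), "blade end px",proj(p,e+Rm@np.array([4.8,-1,100.9]))[0].round(1),p["cx"])
g=cv2.cvtColor(np.asarray(p["pixels"]),cv2.COLOR_RGB2GRAY)
for r in range(176,200,1): print(r,' '.join("%3d"%x for x in g[r,244:276]))
E
```

```text
clock: 27.9
eef_pos: [532.0, -174.0, 136.6]
eef_rot: [3.12, 0.005, 1.536]
wrist_force: [0.9, 0.1, -1.4]
finger_gap: 28.0
t 27.9 pos [ 532.  -174.   136.6] rot [3.12  0.005 1.536] F [ 0.9  0.1 -1.4] M [ 0.03 -0.05 -0.04] gap 28.0 q [-0.38  0.37  1.59  0.    1.16 -0.35]
tip [ 533.1 -176.7   35.7] slot px [258.7 196.2] tip px [258.5 197.7] blade end px [258.5 189.8] 258.3685233172039
176 164 166 164 163 167 164 162 162 164 166 167 165 162 164 167 166 162 163 162 159 159 155 158 159 157 163 159 163 161 166 180 169
177 171 172 175 169 173 167 170 170 172 178 183 186 191 189 187 189 188 186 187 175 175 169 172 168 167 170 166 171 170 167 165 155
178 168 168 170 169 171 174 177 182 186 142 111 109  40  42  50  50  50  75  85 155 190 182 177 172 173 171 171 171 170 174 173 167
179 161 165 166 165 164 170 168 101 102  30  32  40  30  29  30  30  29  35  29  34  50 121 185 175 172 164 170 166 166 164 166 173
180 162 167 166 172 182 185 101  30  31  17  43  73  83  87  86 101  85  79  53  37  25  33  50 114 177 170 166 165 165 162 162 168
181 156 159 164 167  98  38  30  28  74 111 106 102  98 
[... 1751 characters left out ...]
  73  75  72  71  93 206 179 172 158 181
195 211 192 153  57  67  74  75  75  71  69  71  66  65 111 109 103  50  35  38  37  42  38  46  45  46  30  46  91  99  93 105 185
196 100  99  87  29  42  39  42  43  71  85  79  76  62 111 103 106  71  67  85  65  55  41  46  43  43  41  44  93 105 102  99 114
197 105 105  91  34  41  42  37  46  87  94  97  94  76  96  92  93  92  94  98  97  81  37  48  42  44  40  42  84 107 112 104 115
198 105 109  87  39  46  51  46  54  86  95  95  92  89 107 104 106  98  99  89 100  82  42  43  43  51  42  52  95 106 104 106 124
199 118 114 119  41  46  51  42  56  93 104 103 107 107 111 109 111 102  99 100 102  79  44  45  52  50  52  47 106 117 116 114 128
```

```bash
python3 -m crank '[{"offset":[0.0006,0,0],"spin":0},{"offset":[0.0006,0,-0.002],"spin":0},{"offset":[0.0006,0,-0.004],"spin":0},{"offset":[0.0006,0,-0.006],"spin":0},{"offset":[0.0006,0,-0.008],"spin":0},{"offset":[0.0006,0,-0.009],"spin":0},{"offset":[0.0006,0,-0.009],"spin":0},{"offset":[0.0006,0,-0.009],"spin":0}]' 0.1 50;python3 -c "
from h import *
st()"
```

```text
clock: 28.62
eef_pos: [532.6, -174.0, 127.6]
eef_rot: [3.12, 0.005, 1.536]
wrist_force: [0.3, -1.1, -2.0]
finger_gap: 27.9
t 28.62 pos [ 532.6 -174.   127.6] rot [3.12  0.005 1.536] F [ 0.3 -1.1 -2. ] M [-0.04 -0.07 -0.02] gap 27.9 q [-0.38  0.38  1.6   0.    1.14 -0.35]
```

```bash
python3 -m crank '[{"offset":[0.0003,0.0002,0],"spin":-6},{"offset":[0.0006,0.0004,0],"spin":-12},{"offset":[0.0009,0.0005,0],"spin":-18},{"offset":[0.0012,0.0006,0],"spin":-24},{"offset":[0.0014,0.0007,0],"spin":-30},{"offset":[0.0017,0.0008,0],"spin":-36},{"offset":[0.002,0.0008,0],"spin":-40},{"offset":[0.002,0.0008,0],"spin":-40}]' 0.1 55;python3 -c "
from h import *
st()"
```

```text
clock: 29.28
eef_pos: [534.8, -173.4, 127.7]
eef_rot: [3.12, 0.005, 0.835]
wrist_force: [0.2, -2.1, -2.1]
finger_gap: 28.0
t 29.28 pos [ 534.8 -173.4  127.7] rot [3.12  0.005 0.835] F [ 0.2 -2.1 -2.1] M [-0.6  -0.31  0.1 ] gap 28.0 q [-0.37  0.39  1.59 -0.01  1.14  0.37]
```

```bash
python3 -m crank '[{"offset":[0.0003,0,0],"spin":-6},{"offset":[0.0006,0,0],"spin":-12},{"offset":[0.0009,-0.0001,0],"spin":-18},{"offset":[0.0012,-0.0002,0],"spin":-24},{"offset":[0.0015,-0.0004,0],"spin":-30},{"offset":[0.0018,-0.0006,0],"spin":-36},{"offset":[0.002,-0.0007,0],"spin":-40},{"offset":[0.002,-0.0007,0],"spin":-40}]' 0.1 55;python3 -c "
from h import *
st()"
```

```text
clock: 29.95
eef_pos: [536.8, -174.4, 127.7]
eef_rot: [3.119, 0.005, 0.136]
wrist_force: [-0.4, -2.6, -2.6]
finger_gap: 27.5
t 29.95 pos [ 536.8 -174.4  127.7] rot [3.119 0.005 0.136] F [-0.4 -2.6 -2.6] M [-0.82  0.04  0.14] gap 27.5 q [-0.37  0.4   1.57 -0.02  1.16  1.08]
```

```bash
python3 -m crank '[{"offset":[0.0002,-0.0003,0],"spin":-6},{"offset":[0.0004,-0.0006,0],"spin":-12},{"offset":[0.0006,-0.0009,0],"spin":-18},{"offset":[0.0007,-0.0011,0],"spin":-24},{"offset":[0.0008,-0.0013,0],"spin":-30},{"offset":[0.0009,-0.0015,0],"spin":-36},{"offset":[0.0009,-0.0017,0],"spin":-40},{"offset":[0.0009,-0.0017,0],"spin":-40}]' 0.1 55; python3 -c "
from h import *
st()"; python3 -m crank '[{"offset":[0,-0.0003,0],"spin":-6},{"offset":[0,-0.0006,0],"spin":-12},{"offset":[0,-0.0009,0],"spin":-18},{"offset":[-0.0001,-0.0012,0],"spin":-24},{"offset":[-0.0001,-0.0015,0],"spin":-28},{"offset":[-0.0001,-0.0015,0],"spin":-30},{"offset":[-0.0001,-0.0015,0],"spin":-30},{"offset":[-0.0001,-0.0015,0],"spin":-30}]';python3 -c "
from h import *
st()"
```

```text
clock: 30.62
eef_pos: [537.5, -176.5, 127.7]
eef_rot: [3.118, 0.005, -0.561]
wrist_force: [-1.4, -3.2, -1.9]
finger_gap: 28.2
t 30.62 pos [ 537.5 -176.5  127.7] rot [ 3.118  0.005 -0.561] F [-1.4 -3.2 -1.9] M [-0.85  0.34  0.08] gap 28.2 q [-0.37  0.41  1.55 -0.02  1.18  1.77]
clock: 31.28
eef_pos: [537.2, -178.0, 127.7]
eef_rot: [3.118, 0.005, -1.08]
wrist_force: [-2.6, -2.9, -1.2]
finger_gap: 28.1
t 31.28 pos [ 537.2 -178.   127.7] rot [ 3.118  0.005 -1.08 ] F [-2.6 -2.9 -1.2] M [-0.65  0.66  0.12] gap 28.1 q [-0.38  0.42  1.55 -0.02  1.19  2.28]
```

```bash
python3 -m crank '[{"offset":[0,0,0],"spin":-2},{"offset":[0,0,0],"spin":-4},{"offset":[0,0,0],"spin":-6},{"offset":[0,0,0],"spin":-6},{"offset":[0,0,0],"spin":-6},{"offset":[0,0,0],"spin":-6},{"offset":[0,0,0],"spin":-6},{"offset":[0,0,0],"spin":-6}]' 0.1 55;python3 -c "
from h import *
st()"; python3 -m crank '[{"offset":[0,0,0],"spin":-1},{"offset":[0,0,0],"spin":-3},{"offset":[0,0,0],"spin":-4},{"offset":[0,0,0],"spin":-4},{"offset":[0,0,0],"spin":-4},{"offset":[0,0,0],"spin":-4},{"offset":[0,0,0],"spin":-4},{"offset":[0,0,0],"spin":-4}]';python3 -c "
from h import *
st()"
```

```text
clock: 31.95
eef_pos: [537.1, -178.1, 127.7]
eef_rot: [3.118, 0.005, -1.183]
wrist_force: [-3.7, -3.7, -0.7]
finger_gap: 27.7
t 31.95 pos [ 537.1 -178.1  127.7] rot [ 3.118  0.005 -1.183] F [-3.7 -3.7 -0.7] M [-1.07  0.95  0.1 ] gap 27.7 q [-0.38  0.42  1.55 -0.01  1.2   2.38]
clock: 32.62
eef_pos: [537.0, -178.2, 127.7]
eef_rot: [3.117, 0.005, -1.253]
wrist_force: [-3.2, -4.8, -0.6]
finger_gap: 27.7
t 32.62 pos [ 537.  -178.2  127.7] rot [ 3.117  0.005 -1.253] F [-3.2 -4.8 -0.6] M [-1.02  1.05  0.16] gap 27.7 q [-0.38  0.42  1.54 -0.01  1.2   2.45]
```

```bash
python3 -m crank '[{"offset":[0,0,0],"spin":3},{"offset":[-0.0005,-0.0005,0],"spin":6},{"offset":[-0.0005,-0.0005,0.004],"spin":6},{"offset":[-0.0005,-0.0005,0.01],"spin":6},{"offset":[-0.0005,-0.0005,0.018],"spin":6},{"offset":[-0.0005,-0.0005,0.025],"spin":6},{"offset":[-0.0005,-0.0005,0.03],"spin":6},{"offset":[-0.0005,-0.0005,0.03],"spin":6}]' 0.1 55;python3 - <<'E'
from h import *
s=st(); p=cam('wrist'); save(p,'w17')
u,v=proj(p,(534,-176.4,32))[0].round().astype(int); print(u,v)
g=cv2.cvtColor(np.asarray(p["pixels"]),cv2.COLOR_RGB2GRAY)
for r in range(v-16,v+10,1): print(r,' '.join("%3d"%x for x in g[r,u-18:u+18]))
E
```

```text
clock: 33.28
eef_pos: [537.0, -178.8, 159.3]
eef_rot: [3.119, 0.004, -1.149]
wrist_force: [-0.7, 0.0, -1.3]
finger_gap: 27.9
t 33.28 pos [ 537.  -178.8  159.3] rot [ 3.119  0.004 -1.149] F [-0.7  0.  -1.3] M [ 0.15 -0.06  0.01] gap 27.9 q [-0.38  0.39  1.51 -0.01  1.26  2.34]
256 191
175 201 202 203 203 202 208 210 212 103 112 113  86  33  29  30  33  66  67  86  84  80  81  60  48  18  32  62 101 112 115 107 113 106 105 107 112
176 208 207 203 205 201 201 203 205 100 106  69  34  31  69  73  99 100 101  99 102 101 102 106  99 103  77  47  38  78 116 112 106 111 113 107 107
177 191 189 198 194 196 205 199 100 104  73  33  65  99 102 106 107 117 115 110 112 115 107 118 109 107 101  96  58  28  61 122 111 104 101 107 110
178 199 198 198 199 198 206 200  94  63  35  68  98 104 115 115 105 111 113 103 108 116 111 113 116 113 111 109 104  89  45  80 113 110 109 103 103
179 193 194 190 189 195 193 100  81  33  75 105 111 108 106 114 114 118 120 118 124 122 115 120 114 112 108 112 111 106  93  41  74 112 109 107 105
180 192 190 199 197 201 204  88  44  69 106 113 113 112 110 119 118  76  60
[... 2332 characters left out ...]
 128  60  76  79  80  84  95  95  94  62  97  88  95  92  90  94  91  84  77  76 120 199 180 203 203 192 194
197 204 204 203 199 203 199 202 208 198 187 128  67  80  82  92  97  95 102  94  95  92 102  95  98  99  97  85  70  89 184 203 201 202 198 195 194
198 208 209 209 203 207 201 202 196 206 201 178  99  69  79  98  99  99  98 100 112 117 111  99 100  96 101  86  86 165 230 211 195 202 200 200 203
199 167 167 173 226 228 225 224 228 230 228 247 211 169  98 107 105 109 104 109 117 113 117 112 109 108 106 104 164 216 228 220 215 221 217 217 218
200  19  23  20  35  35  34  34  37  36  33  40  35  28  15  18  20  26  33  34  31  33  34  34  34  33  28  37  74  64  75 117 117 112 113 113 110
```

```bash
python3 -m crank '[{"offset":[-0.001,0,0.01],"spin":7},{"offset":[-0.001,0,0.02],"spin":14},{"offset":[-0.002,0,0.02],"spin":21},{"offset":[-0.002,0,0.02],"spin":28},{"offset":[-0.002,0,0.02],"spin":35},{"offset":[-0.002,0,0.02],"spin":42},{"offset":[-0.002,0,0.02],"spin":49},{"offset":[-0.002,0,0.02],"spin":56}]' 0.1 55;python3 -m crank '[{"offset":[-0.001,0.001,0],"spin":7},{"offset":[-0.001,0.001,0],"spin":14},{"offset":[-0.001,0.001,0],"spin":21},{"offset":[-0.001,0.001,0],"spin":28},{"offset":[-0.001,0.001,0],"spin":35},{"offset":[-0.001,0.001,0],"spin":42},{"offset":[-0.001,0.001,0],"spin":49},{"offset":[-0.001,0.001,0],"spin":56}]';python3 -m crank '[{"offset":[-0.001,0.001,0],"spin":7},{"offset":[-0.001,0.001,0],"spin":14},{"offset":[-0.001,0.001,0],"spin":21},{"offset":[-0.001,0.001,0],"spin":28},{"offset":[-0.001,0.001,0],"spin":35},{"offset":[-0.001,0.001,0],"spin":42},{"offset":[-0.001,0.001,0],"spin":49},{"offset":[-0.001,0.001,0],"spin":56}]'; python3 -c "
from h import *
st()"
```

```text
clock: 34.0
eef_pos: [534.6, -178.7, 178.1]
eef_rot: [3.119, 0.005, -0.166]
wrist_force: [0.5, -0.5, -1.7]
finger_gap: 27.9
clock: 34.67
eef_pos: [533.5, -177.6, 177.7]
eef_rot: [3.119, 0.005, 0.817]
wrist_force: [0.4, 0.2, -0.9]
finger_gap: 27.8
clock: 35.33
eef_pos: [532.3, -176.5, 177.3]
eef_rot: [3.12, 0.005, 1.8]
wrist_force: [-0.6, -0.3, -1.6]
finger_gap: 27.8
t 35.33 pos [ 532.3 -176.5  177.3] rot [3.12  0.005 1.8  ] F [-0.6 -0.3 -1.6] M [-0.01 -0.05  0.02] gap 27.8 q [-0.39  0.34  1.54  0.01  1.24 -0.62]
```

```bash
cat >> h.py <<'E'
def grid(X,up=16,dn=10,w=18):
    s=st(); p=cam('wrist'); g=cv2.cvtColor(np.asarray(p["pixels"]),cv2.COLOR_RGB2GRAY)
    u,v=proj(p,X)[0].round().astype(int); print("centre col",u,"row",v,"yaw deg",round(float(np.degrees(s["eef_rot"][2])),1))
    for r in range(v-up,v+dn): print(r,' '.join("%3d"%x for x in g[r,u-w:u+w]))
E
python3 -m crank '[{"offset":[-0.001,0.001,-0.01],"spin":7},{"offset":[-0.001,0.001,-0.02],"spin":14},{"offset":[-0.001,0.001,-0.03],"spin":21},{"offset":[-0.001,0.001,-0.035],"spin":22.9},{"offset":[-0.001,0.001,-0.038],"spin":22.9},{"offset":[-0.001,0.001,-0.038],"spin":22.9},{"offset":[-0.001,0.001,-0.038],"spin":22.9},{"offset":[-0.001,0.001,-0.038],"spin":22.9}]' 0.1 55;python3 -c "
from h import *
grid((534,-176.5,32),14,6)"
```

```text
clock: 36.0
eef_pos: [531.5, -175.6, 139.7]
eef_rot: [3.119, 0.005, 2.199]
wrist_force: [0.2, -0.3, 0.0]
finger_gap: 27.8
t 36.0 pos [ 531.5 -175.6  139.7] rot [3.119 0.005 2.199] F [ 0.2 -0.3  0. ] M [-0.03 -0.13  0.06] gap 27.8 q [-0.39  0.37  1.58  0.02  1.17 -1.03]
centre col 259 row 196 yaw deg 126.0
182 176 176 181 181  87  26  24  74 104 166 183 180 212 175 177 192 197 175 177 212 181 171 177 177 140  93  65  43 121 189 175 172 174 172 172 169
183 176 177 177 106  36  47 101 123 157 199 176 173 173 178 184 198 182 185 186 217 176 173 193 182 172 154 112  73  37 113 181 176 171 168 175 170
184 176 183 185  56  26  84 161 183 170 179 196 181 182 181 114 124 111  92  84 176 156 224 206 177 170 196 179 135  70  61 186 175 173 175 170 173
185 179 185  84  25  79 145 222 192 173 144 168 151  83  48  50  67  71  72  62  38  41  62 124 187 206 201 181 171 123  53 115 187 176 173 173 176
186 173 102  78  61 146 181 174 217 218 167  61  66  69  70  78  75  75  74  73  36  73  63  67  69  75 137 173 193 194 126  76 182 176 177 175 172
187 172  92  53 122 196 182 179 175 115  57  62  72  
[... 1466 characters left out ...]
  49  44  92  98 101  97 101  94  92  97  99  99 100  96  84  40  42  79  69  78 168 175 165 164 168 164 167
198 107 109 109 117 109  36  46  50  44  42  47  92  97  98 100  97 112 107 108 105  97  99  96  78  40  42  46  72 107 133 177 173 167 164 167 163
199  95  94 125 122 127  85  49  49  52  50  59  95 107 107 105 113 111 113 111 113 104 104 107  92  39  51  54  83 121 175 195 188 177 170 174 174
200  20   9  19  20  23  15  16  23   1  10  15  16  16   8  19  38  35  32  29  31  32  31  35  33  13  24  20  30  61  78  96  97  92  93  97  92
201   0  20  12   9   5  18   6  24  16  12  12   1  19  12  21  21  21  18  24   6   5  12  11  17  14   8  14  12  15  20  21   9  16  19  21  14
```

```bash
python3 -m crank '[{"offset":[-0.0003,-0.0002,-0.002],"spin":0},{"offset":[-0.0003,-0.0002,-0.004],"spin":0},{"offset":[-0.0003,-0.0002,-0.006],"spin":0},{"offset":[-0.0003,-0.0002,-0.008],"spin":0},{"offset":[-0.0003,-0.0002,-0.01],"spin":0},{"offset":[-0.0003,-0.0002,-0.012],"spin":0},{"offset":[-0.0003,-0.0002,-0.012],"spin":0},{"offset":[-0.0003,-0.0002,-0.012],"spin":0}]' 0.1 55;python3 -c "
from h import *
st()"
```

```text
clock: 36.72
eef_pos: [531.2, -175.7, 127.6]
eef_rot: [3.119, 0.005, 2.199]
wrist_force: [-1.2, 0.2, -1.3]
finger_gap: 27.7
t 36.72 pos [ 531.2 -175.7  127.6] rot [3.119 0.005 2.199] F [-1.2  0.2 -1.3] M [-0.   -0.09  0.02] gap 27.7 q [-0.39  0.39  1.6   0.02  1.14 -1.03]
```

```bash
python3 -m crank '[{"offset":[0,0.0002,0],"spin":-4},{"offset":[0.0001,0.0004,0],"spin":-8},{"offset":[0.0002,0.0005,0],"spin":-12},{"offset":[0.0003,0.0006,0],"spin":-14},{"offset":[0.0003,0.0006,0],"spin":-14},{"offset":[0.0003,0.0006,0],"spin":-14},{"offset":[0.0003,0.0006,0],"spin":-14},{"offset":[0.0003,0.0006,0],"spin":-14}]' 0.1 55;python3 -c "
from h import *
st()";  python3 -m crank '[{"offset":[0,0.0001,0],"spin":-2},{"offset":[0,0.0002,0],"spin":-4},{"offset":[0,0.0002,0],"spin":-6},{"offset":[0,0.0002,0],"spin":-6},{"offset":[0,0.0002,0],"spin":-6},{"offset":[0,0.0002,0],"spin":-6},{"offset":[0,0.0002,0],"spin":-6},{"offset":[0,0.0002,0],"spin":-6}]';python3 -c "
from h import *
st()"
```

```text
clock: 37.38
eef_pos: [531.6, -175.1, 127.7]
eef_rot: [3.119, 0.005, 1.956]
wrist_force: [1.7, 1.2, -1.2]
finger_gap: 27.9
t 37.38 pos [ 531.6 -175.1  127.7] rot [3.119 0.005 1.956] F [ 1.7  1.2 -1.2] M [ 0.2  -0.64  0.03] gap 27.9 q [-0.39  0.38  1.6   0.01  1.14 -0.78]
clock: 38.05
eef_pos: [531.8, -174.9, 127.8]
eef_rot: [3.119, 0.005, 1.852]
wrist_force: [3.4, 1.6, -2.0]
finger_gap: 27.4
t 38.05 pos [ 531.8 -174.9  127.8] rot [3.119 0.005 1.852] F [ 3.4  1.6 -2. ] M [ 0.35 -1.06  0.12] gap 27.4 q [-0.39  0.38  1.6   0.01  1.14 -0.67]
```

```bash
python3 -m crank '[{"offset":[-0.0003,0,0],"spin":-2},{"offset":[-0.0003,0,0],"spin":-4},{"offset":[-0.0003,0,0],"spin":-5},{"offset":[-0.0003,0,0],"spin":-5},{"offset":[-0.0003,0,0],"spin":-5},{"offset":[-0.0003,0,0],"spin":-5},{"offset":[-0.0003,0,0],"spin":-5},{"offset":[-0.0003,0,0],"spin":-5}]' 0.1 55;python3 -c "
from h import *
st()";  python3 -m crank '[{"offset":[-0.0003,0,0],"spin":-2},{"offset":[-0.0003,0,0],"spin":-4},{"offset":[-0.0003,0,0],"spin":-5},{"offset":[-0.0003,0,0],"spin":-5},{"offset":[-0.0003,0,0],"spin":-5},{"offset":[-0.0003,0,0],"spin":-5},{"offset":[-0.0003,0,0],"spin":-5},{"offset":[-0.0003,0,0],"spin":-5}]';python3 -c "
from h import *
st()"
```

```text
clock: 38.72
eef_pos: [531.7, -174.8, 127.8]
eef_rot: [3.118, 0.005, 1.765]
wrist_force: [4.9, 1.3, -2.7]
finger_gap: 27.9
t 38.72 pos [ 531.7 -174.8  127.8] rot [3.118 0.005 1.765] F [ 4.9  1.3 -2.7] M [ 0.46 -1.51  0.09] gap 27.9 q [-0.39  0.38  1.6   0.01  1.14 -0.59]
clock: 39.38
eef_pos: [531.8, -174.7, 127.9]
eef_rot: [3.117, 0.005, 1.678]
wrist_force: [5.8, 1.1, -4.3]
finger_gap: 27.4
t 39.38 pos [ 531.8 -174.7  127.9] rot [3.117 0.005 1.678] F [ 5.8  1.1 -4.3] M [ 0.51 -1.68  0.1 ] gap 27.4 q [-0.39  0.38  1.6   0.01  1.14 -0.5 ]
```

```bash
python3 -c "
from h import *
grid((534,-176.5,32),13,4)
p=cam('wrist'); save(p,'w18')
h=cv2.cvtColor(cv2.imread('pics/w18.png'),cv2.COLOR_BGR2GRAY)
for n in ('w14','w16','w18'):
    g=cv2.cvtColor(cv2.imread('pics/%s.png'%n),cv2.COLOR_BGR2GRAY)
    # collar/handle top edges: dark region bounds by row
    print(n,[(r,np.flatnonzero(g[r,180:340]<22)[[0,-1]]+180) for r in (204,210,216,240,260,280,296)])
"
```

```text
t 39.38 pos [ 531.8 -174.7  127.9] rot [3.117 0.005 1.678] F [ 5.8  1.1 -4.3] M [ 0.51 -1.68  0.1 ] gap 27.4 q [-0.39  0.38  1.6   0.01  1.14 -0.5 ]
centre col 259 row 199 yaw deg 96.1
186 162 168 170 173  61  28  66 107 144 182 171 164 171 173 175 208 183 176 177 201 172 168 171 168 170 212 172 110  90  47 119 181 165 166 160 180
187 165 167 172 138  24  84 103 158 173 194 169 171 177 203 175 139 120 108 117 115 156 199 209 176 167 188 176 173 128  83  48 143 173 170 183 179
188 172 178 172  61  60 127 184 175 168 188 177 182 103  69  63  64  64  57  63  60  63  70 102 153 220 177 174 175 174 130  78 106 171 165 174 180
189 173 173 133  38 102 155 191 170 170 171  95  38  49  65  75  71  71  60  74  67  72  60  65  64  84 146 145 148 128 181 121  64 176 168 165 164
190 182 175  53  76 159 166 174 211 192 115  46  65  50  76  69  76  65  38  69  72  70  69  68  66  54  75 129 174  96 172 165 142 103 172 170 164
191 177  93  46 138 180 174 177 165 136  62  63  69  63  62  74  73  68  50  64  69  74  70  74  71  63  63  72  97  77 209 169 172  93 170 163 165
192 174  74  82 179 171 188
[... 1461 characters left out ...]
 22  22  23  14  16  21  18  26  16   5  12  13  12  16  21   7  13  16   6  14   0  14   4  15   7  20  21  27  21  13  22   6  15  16  13
w14 [(204, array([232, 283])), (210, array([232, 284])), (216, array([232, 284])), (240, array([230, 287])), (260, array([226, 291])), (280, array([222, 295])), (296, array([180, 339]))]
w16 [(204, array([232, 334])), (210, array([232, 323])), (216, array([232, 335])), (240, array([230, 287])), (260, array([226, 291])), (280, array([222, 295])), (296, array([183, 338]))]
w18 [(204, array([233, 338])), (210, array([232, 285])), (216, array([232, 338])), (240, array([230, 286])), (260, array([226, 290])), (280, array([222, 295])), (296, array([184, 329]))]
```

```bash
python3 -m crank '[{"offset":[-0.0003,0,0],"spin":5},{"offset":[-0.0005,0,0],"spin":10},{"offset":[-0.0005,0,0],"spin":12},{"offset":[-0.0005,0,0.006],"spin":12},{"offset":[-0.0005,0,0.012],"spin":12},{"offset":[-0.0005,0,0.02],"spin":12},{"offset":[-0.0005,0,0.04],"spin":12},{"offset":[-0.0005,0,0.05],"spin":12}]' 0.1 55; python3 -m crank '[{"offset":[-0.0005,0.03,0.0],"spin":-7},{"offset":[-0.0105,0.06,0.0],"spin":-14},{"offset":[-0.0105,0.093,0.0],"spin":-21},{"offset":[-0.0105,0.093,-0.01],"spin":-24.5},{"offset":[-0.0105,0.093,-0.02],"spin":-24.5},{"offset":[-0.0105,0.093,-0.025],"spin":-24.5},{"offset":[-0.0105,0.093,-0.025],"spin":-24.5},{"offset":[-0.0105,0.093,-0.025],"spin":-24.5}]';python3 -c "
from h import *
st()"
```

```text
clock: 40.15
eef_pos: [531.7, -175.0, 180.4]
eef_rot: [3.115, 0.007, 1.886]
wrist_force: [0.6, -0.0, -0.8]
finger_gap: 27.7
clock: 40.82
eef_pos: [521.1, -82.7, 155.3]
eef_rot: [3.116, 0.007, 1.459]
wrist_force: [-0.5, -0.7, -1.8]
finger_gap: 27.4
t 40.82 pos [521.1 -82.7 155.3] rot [3.116 0.007 1.459] F [-0.5 -0.7 -1.8] M [-0.02 -0.09  0.01] gap 27.4 q [-0.22  0.28  1.67 -0.    1.17 -0.11]
```

```bash
python3 -m crank '[{"offset":[-0.001,0.0015,-0.003],"spin":0},{"offset":[-0.001,0.0015,-0.006],"spin":0},{"offset":[-0.001,0.0015,-0.009],"spin":0},{"offset":[-0.001,0.0015,-0.012],"spin":0},{"offset":[-0.001,0.0015,-0.015],"spin":0},{"offset":[-0.001,0.0015,-0.018],"spin":0},{"offset":[-0.001,0.0015,-0.018],"spin":0},{"offset":[-0.001,0.0015,-0.018],"spin":0}]' 0.1 55;python3 -c "
from h import *
grid((521.2,-83.6,32),14,4)"
```

```text
clock: 41.48
eef_pos: [520.0, -81.2, 137.1]
eef_rot: [3.116, 0.007, 1.459]
wrist_force: [0.9, -0.1, -0.7]
finger_gap: 27.8
t 41.48 pos [520.  -81.2 137.1] rot [3.116 0.007 1.459] F [ 0.9 -0.1 -0.7] M [ 0.   -0.01  0.04] gap 27.8 q [-0.22  0.3   1.69 -0.    1.13 -0.11]
centre col 258 row 196 yaw deg 83.6
182 170 169 172 175 178 140  24  29  72 113 144 139 187 215 181 176 215 179 174 172 182 176 172 180 185 135  91  76  38 122 186 180 169 170 173 190
183 172 169 174 176 176  57  53 105 115 199 180 179 166 172 177 176 201 184 183 200 205 176 172 179 177 174 173 113  70  51 116 184 174 168 169 171
184 163 165 173 171  96  30  88 148 181 174 174 177 185 223 203 141 124 129 123 132 159 151 185 183 175 170 177 186 130  66  53 183 176 184 183 180
185 166 167 167 134  27  89 151 204 182 176 183 207 109 112  44  51  69  69  68  66  44  52 111 161 197 242 146 178 175 128  44  79 173 170 177 179
186 172 175 176  51  57 117 176 175 178 185 175 139  61  69  68  76  72  74  72  70  58  69  69  75 120 207 158 174 212 180 127  69 186 176 188 187
187 172 174 177  66 128 181 179 173 196 119  70  69  67
[... 1168 characters left out ...]
  79  80  76  72  70  70  48  46 115 114 114  54  36  38  41  43  45  74  73  74  82 152 211 205 176 102 118
196 177 180  96 107 107  91  37  45  45  45  44  49  84  97  83  81  63 100  93  91  60  73  85  69  49  53  83  77  38  41  86 109 105 102 105 122
197 172 101 102 105 110  86  34  43  45  45  39  48  92  98  98  95  82  97  95  93 104  97  98 101  79  39  46  46  37  43  94 110 104 106 109 121
198 184 103 110 115 113 109  44  45  45  47  50  51  87  96  99  99  99 109 110 113 100 101 104  95  86  41  49  48  46  54 104 116 109 107 117 130
199 153 117 123 124 126 125  66  52  59  56  46  54  99 112 106 110 112 119 117 110 106 104 108 108  88  45  50  44  54  78 124 121 117 123 123 136
```

```bash
python3 -m crank '[{"offset":[0.0001,0,-0.002],"spin":0},{"offset":[0.0001,0,-0.004],"spin":0},{"offset":[0.0001,0,-0.006],"spin":0},{"offset":[0.0001,0,-0.008],"spin":0},{"offset":[0.0001,0,-0.0095],"spin":0},{"offset":[0.0001,0,-0.0095],"spin":0},{"offset":[0.0001,0,-0.0095],"spin":0},{"offset":[0.0001,0,-0.0095],"spin":0}]' 0.1 55;python3 -c "
from h import *
st()"; python3 -m crank '[{"offset":[0.0003,0.0001,0],"spin":-6},{"offset":[0.0006,0.0002,0],"spin":-12},{"offset":[0.0009,0.0003,0],"spin":-18},{"offset":[0.0012,0.0004,0],"spin":-24},{"offset":[0.0015,0.0004,0],"spin":-30},{"offset":[0.0018,0.0004,0],"spin":-36},{"offset":[0.002,0.0004,0],"spin":-40},{"offset":[0.002,0.0004,0],"spin":-40}]';python3 -c "
from h import *
st()"
```

```text
clock: 42.2
eef_pos: [520.3, -81.2, 127.9]
eef_rot: [3.116, 0.007, 1.459]
wrist_force: [0.1, 0.1, -1.9]
finger_gap: 28.3
t 42.2 pos [520.3 -81.2 127.9] rot [3.116 0.007 1.459] F [ 0.1  0.1 -1.9] M [-0.06 -0.06  0.02] gap 28.3 q [-0.22  0.31  1.7  -0.    1.11 -0.11]
clock: 42.87
eef_pos: [522.3, -80.7, 128.0]
eef_rot: [3.116, 0.007, 0.758]
wrist_force: [-0.8, -0.1, -0.3]
finger_gap: 27.8
t 42.87 pos [522.3 -80.7 128. ] rot [3.116 0.007 0.758] F [-0.8 -0.1 -0.3] M [0.13 0.22 0.08] gap 27.8 q [-0.21  0.32  1.68 -0.02  1.12  0.61]
```

```bash
python3 -m crank '[{"offset":[0.0003,0,-0.0002],"spin":-6},{"offset":[0.0006,-0.0001,-0.0003],"spin":-12},{"offset":[0.0009,-0.0003,-0.0005],"spin":-18},{"offset":[0.0012,-0.0005,-0.0005],"spin":-24},{"offset":[0.0014,-0.0007,-0.0005],"spin":-30},{"offset":[0.0016,-0.0009,-0.0005],"spin":-36},{"offset":[0.0017,-0.001,-0.0005],"spin":-40},{"offset":[0.0017,-0.001,-0.0005],"spin":-40}]' 0.1 55;python3 -c "
from h import *
st()"; python3 -m crank '[{"offset":[0.0002,-0.0003,0],"spin":-6},{"offset":[0.0003,-0.0006,0],"spin":-12},{"offset":[0.0005,-0.0009,0],"spin":-18},{"offset":[0.0006,-0.0012,0],"spin":-24},{"offset":[0.0007,-0.0015,0],"spin":-30},{"offset":[0.0007,-0.0018,0],"spin":-36},{"offset":[0.0007,-0.002,0],"spin":-40},{"offset":[0.0007,-0.002,0],"spin":-40}]';python3 -c "
from h import *
st()"
```

```text
clock: 43.53
eef_pos: [524.0, -81.7, 127.8]
eef_rot: [3.116, 0.006, 0.059]
wrist_force: [-1.5, 1.5, 3.3]
finger_gap: 27.4
t 43.53 pos [524.  -81.7 127.8] rot [3.116 0.006 0.059] F [-1.5  1.5  3.3] M [0.27 0.42 0.09] gap 27.4 q [-0.21  0.34  1.66 -0.03  1.14  1.31]
clock: 44.2
eef_pos: [524.8, -83.7, 127.9]
eef_rot: [3.117, 0.007, -0.638]
wrist_force: [-0.8, 0.6, 0.1]
finger_gap: 27.8
t 44.2 pos [524.8 -83.7 127.9] rot [ 3.117  0.007 -0.638] F [-0.8  0.6  0.1] M [0.39 0.26 0.06] gap 27.8 q [-0.22  0.35  1.65 -0.02  1.16  2.  ]
```

```bash
python3 -m crank '[{"offset":[0,-0.0003,0],"spin":-5},{"offset":[-0.0001,-0.0006,0],"spin":-10},{"offset":[-0.0002,-0.0009,0],"spin":-15},{"offset":[-0.0003,-0.0012,0],"spin":-20},{"offset":[-0.0004,-0.0014,0],"spin":-25},{"offset":[-0.0004,-0.0014,0],"spin":-26},{"offset":[-0.0004,-0.0014,0],"spin":-26},{"offset":[-0.0004,-0.0014,0],"spin":-26}]' 0.1 55;python3 -c "
from h import *
st()"; python3 -m crank '[{"offset":[0,0,0],"spin":3},{"offset":[0,0,0],"spin":6},{"offset":[0,0,0.004],"spin":6},{"offset":[0,0,0.01],"spin":6},{"offset":[0,0,0.018],"spin":6},{"offset":[0,0,0.025],"spin":6},{"offset":[0,0,0.03],"spin":6},{"offset":[0,0,0.03],"spin":6}]';python3 -c "
from h import *
grid((521.2,-83.6,32),18,4)"
```

```text
clock: 44.87
eef_pos: [524.3, -85.0, 127.9]
eef_rot: [3.117, 0.007, -1.087]
wrist_force: [-0.2, 1.2, -0.9]
finger_gap: 27.9
t 44.87 pos [524.3 -85.  127.9] rot [ 3.117  0.007 -1.087] F [-0.2  1.2 -0.9] M [0.54 0.1  0.1 ] gap 27.9 q [-0.22  0.35  1.64 -0.01  1.17  2.44]
clock: 45.53
eef_pos: [524.9, -85.2, 159.4]
eef_rot: [3.118, 0.005, -0.982]
wrist_force: [-0.8, -0.3, -0.8]
finger_gap: 28.0
t 45.53 pos [524.9 -85.2 159.4] rot [ 3.118  0.005 -0.982] F [-0.8 -0.3 -0.8] M [ 0.13 -0.04  0.  ] gap 28.0 q [-0.22  0.31  1.61 -0.01  1.23  2.33]
centre col 257 row 190 yaw deg -56.3
172 192 194 193 196 193 193 191 184 193 193 193 199  98 109 112 118 113 116 119 119 119 116 115 112 114 110 113 109 108 103 102 103 104 102  97 112
173 192 190 189 188 185 186 186 187 188 196 197 103 109 114  88  79  53  54  61  57  58  79  99 118 110 104 107 103 109 105 108 108 106 105  99  98
174 186 189 191 190 194 191 197 198 201 212 212 106  71  33  31  30  31  31  24  31  28  28  27  40  82 122 111 114 108 104 109 101 109 104 106  98
175 197 194 198 198 198 197 203 202 206 203  73  27  22  32  60  68  79 101
[... 2036 characters left out ...]
  78  79  38  49  89  79  43  45  87  90  80  73  36  44  50  40  37  39  45  84  77  97  83  94 145 191 191
190 197 197 197 193 195 198 179  73  70  81  78  79  44  83  80  82  47  50  82  84  80  43  42  39  44  87  87  72  74  94 208 224 178 192 191 191
191 191 188 183 187 219 218 196 110  73  82  79  81  80  82  84  83  52  38  78  81  82  78  39  47  85  88  78  77  70  95 208 195 192 194 193 191
192 189 189 192 188 189 187 165 118  74  74  76  78  78  80  83  76  60  84  98  97  97  79  78  42  82  81  81  81  71  95 219 187 180 184 189 188
193 193 191 189 189 194 195 200 141  61  70  79  77  81  77  83  77  61  47  98  95  93  79  77  82  85  74  79  76  75 110 205 198 209 206 183 183
```

```bash
python3 -m crank '[{"offset":[-0.001,0,0.01],"spin":7},{"offset":[-0.001,0,0.02],"spin":14},{"offset":[-0.002,0,0.02],"spin":21},{"offset":[-0.002,0,0.02],"spin":28},{"offset":[-0.002,0,0.02],"spin":35},{"offset":[-0.002,0,0.02],"spin":42},{"offset":[-0.002,0,0.02],"spin":49},{"offset":[-0.002,0,0.02],"spin":56}]' 0.1 55;python3 -m crank '[{"offset":[-0.001,0,0],"spin":7},{"offset":[-0.001,0,0],"spin":14},{"offset":[-0.001,0,0],"spin":21},{"offset":[-0.001,0,0],"spin":28},{"offset":[-0.002,0.001,0],"spin":35},{"offset":[-0.002,0.001,0],"spin":42},{"offset":[-0.002,0.001,0],"spin":49},{"offset":[-0.002,0.001,0],"spin":56}]';python3 -m crank '[{"offset":[-0.001,0.001,0],"spin":7},{"offset":[-0.001,0.001,0],"spin":14},{"offset":[-0.001,0.001,0],"spin":21},{"offset":[-0.001,0.001,0],"spin":28},{"offset":[-0.001,0.001,0],"spin":35},{"offset":[-0.001,0.001,0],"spin":42},{"offset":[-0.001,0.001,0],"spin":49},{"offset":[-0.001,0.001,0],"spin":56}]'; python3 -c "
from h import *
st()"
```

```text
clock: 46.25
eef_pos: [522.4, -85.1, 178.3]
eef_rot: [3.118, 0.006, 0.001]
wrist_force: [-0.1, 0.5, -1.7]
finger_gap: 27.4
clock: 46.92
eef_pos: [520.2, -84.1, 177.9]
eef_rot: [3.118, 0.007, 0.985]
wrist_force: [-0.1, 0.4, -0.5]
finger_gap: 27.9
clock: 47.58
eef_pos: [519.1, -83.1, 177.6]
eef_rot: [3.119, 0.006, 1.968]
wrist_force: [0.3, 0.2, -0.2]
finger_gap: 27.8
t 47.58 pos [519.1 -83.1 177.6] rot [3.119 0.006 1.968] F [ 0.3  0.2 -0.2] M [-0.01 -0.13  0.05] gap 27.8 q [-0.23  0.26  1.64  0.01  1.22 -0.63]
```

Yaw is 112.8°; go to about 135°, down to z≈138, and look at the slot.

```bash
python3 -m crank '[{"offset":[0,0,-0.01],"spin":7},{"offset":[0,0,-0.02],"spin":14},{"offset":[0,0,-0.03],"spin":21},{"offset":[0,0,-0.035],"spin":22.2},{"offset":[0,0,-0.038],"spin":22.2},{"offset":[0,0,-0.039],"spin":22.2},{"offset":[0,0,-0.039],"spin":22.2},{"offset":[0,0,-0.039],"spin":22.2}]' 0.1 55;python3 -c "
from h import *
grid((521.2,-83.6,32),14,4)"
```

```text
clock: 48.25
eef_pos: [519.2, -83.1, 139.0]
eef_rot: [3.118, 0.007, 2.354]
wrist_force: [0.4, -1.0, -0.6]
finger_gap: 28.0
t 48.25 pos [519.2 -83.1 139. ] rot [3.118 0.007 2.354] F [ 0.4 -1.  -0.6] M [-0.03 -0.07  0.03] gap 28.0 q [-0.24  0.3   1.68  0.02  1.14 -1.03]
centre col 258 row 195 yaw deg 134.9
181 175 176 180 177 184 147  22  25  58  88  93 140 185 185 186 179 219 187 177 194 183 185 178 157 120 104  79  41  68 193 183 177 174 175 172 178
182 173 177 180 187 189  49  23  75  94 145 191 184 176 179 181 176 179 186 181 199 181 176 181 199 182 156 120  98  49 117 191 181 177 176 175 171
183 180 182 186 188  61  23  79 125 186 180 178 185 173 182 198 184 149 174 159 169 196 183 177 185 181 191 180 140  78  67 123 190 180 176 174 179
184 175 186 184  84  21  80 142 185 178 176 224 227 180 102  63  62  68  77  71  69  49  86 158 187 183 235 178 178 151  96  56 198 185 178 181 179
185 184 180 101  46  57 121 184 218 196 194 173 129  67  65  69  71  72  72  64  39  41  63  66 110 184 210 180 176 198 155  72 115 188 178 178 176
186 179 180  91  41 124 193 174 181 218 170  66  66  6
[... 1169 characters left out ...]
  44  50  52  42  49  41  41  49 101  97  99  54  38  43  42  48  79  72  76  68  87 187 216 192 168 168 166
195 105 112 110 111 112  75  41  47  50  50  50  45  50  39  44  43  50  97  98  98  46  41  39  41  37  41  80  78  66  80 170 182 178 175 169 172
196 106 104 109 116 115  76  46  43  45  42  49  46  76  89  86  82  57 102  91  93  63  71  86  73  56  73  78  72  66  93 217 166 166 169 172 168
197 105 101 105 109 110  74  40  42  49  48  48  52  90 101 100  98  97  96  96  99 102  97 101  99  95  72  73  73  66  90 238 214 189 170 165 171
198 112 111 116 113 119 101  40  47  49  50  40  52  89 105  99  99  99 109 110 108 100  95  97 102  81  76  74  74  69 111 195 182 179 169 164 160
```

```bash
python3 -m crank '[{"offset":[0,0,-0.002],"spin":0},{"offset":[0,0,-0.004],"spin":0},{"offset":[0,0,-0.006],"spin":0},{"offset":[0,0,-0.008],"spin":0},{"offset":[0,0,-0.01],"spin":0},{"offset":[0,0,-0.0115],"spin":0},{"offset":[0,0,-0.0115],"spin":0},{"offset":[0,0,-0.0115],"spin":0}]' 0.1 55;python3 -c "
from h import *
st()"; python3 -m crank '[{"offset":[0.0001,0.0003,0],"spin":-5},{"offset":[0.0002,0.0006,0],"spin":-10},{"offset":[0.0003,0.0008,0],"spin":-15},{"offset":[0.0004,0.001,0],"spin":-20},{"offset":[0.0004,0.001,0],"spin":-20},{"offset":[0.0004,0.001,0],"spin":-20},{"offset":[0.0004,0.001,0],"spin":-20},{"offset":[0.0004,0.001,0],"spin":-20}]';python3 -c "
from h import *
st()"
```

```text
clock: 48.97
eef_pos: [519.2, -83.1, 127.4]
eef_rot: [3.118, 0.007, 2.354]
wrist_force: [0.1, -0.4, -1.3]
finger_gap: 27.6
t 48.97 pos [519.2 -83.1 127.4] rot [3.118 0.007 2.354] F [ 0.1 -0.4 -1.3] M [-0.   -0.09  0.04] gap 27.6 q [-0.24  0.31  1.69  0.02  1.12 -1.03]
clock: 49.63
eef_pos: [519.6, -82.2, 127.5]
eef_rot: [3.119, 0.007, 2.007]
wrist_force: [-0.9, -0.4, -0.6]
finger_gap: 28.2
t 49.63 pos [519.6 -82.2 127.5] rot [3.119 0.007 2.007] F [-0.9 -0.4 -0.6] M [-0.24  0.39  0.01] gap 28.2 q [-0.23  0.31  1.7   0.01  1.11 -0.67]
```

```bash
python3 -m crank '[{"offset":[0.0001,0.0001,0],"spin":-3},{"offset":[0.0002,0.0002,0],"spin":-6},{"offset":[0.0003,0.0003,0],"spin":-9},{"offset":[0.0004,0.0004,0],"spin":-12},{"offset":[0.0004,0.0004,0],"spin":-12},{"offset":[0.0004,0.0004,0],"spin":-12},{"offset":[0.0004,0.0004,0],"spin":-12},{"offset":[0.0004,0.0004,0],"spin":-12}]' 0.1 55;python3 -c "
from h import *
st()"; python3 -m crank '[{"offset":[0.0001,0.0001,0],"spin":-2},{"offset":[0.0001,0.0001,0],"spin":-4},{"offset":[0.0002,0.0002,0],"spin":-6},{"offset":[0.0002,0.0002,0],"spin":-7},{"offset":[0.0002,0.0002,0],"spin":-7},{"offset":[0.0002,0.0002,0],"spin":-7},{"offset":[0.0002,0.0002,0],"spin":-7},{"offset":[0.0002,0.0002,0],"spin":-7}]';python3 -c "
from h import *
grid((521.2,-83.6,32),12,3)"
```

```text
clock: 50.3
eef_pos: [519.9, -81.8, 127.5]
eef_rot: [3.119, 0.007, 1.799]
wrist_force: [-2.0, -0.9, 0.2]
finger_gap: 27.8
t 50.3 pos [519.9 -81.8 127.5] rot [3.119 0.007 1.799] F [-2.  -0.9  0.2] M [-0.16  0.4   0.13] gap 27.8 q [-0.23  0.31  1.7   0.    1.11 -0.46]
clock: 50.97
eef_pos: [520.2, -81.6, 127.5]
eef_rot: [3.118, 0.007, 1.678]
wrist_force: [-1.6, -0.7, -0.2]
finger_gap: 27.5
t 50.97 pos [520.2 -81.6 127.5] rot [3.118 0.007 1.678] F [-1.6 -0.7 -0.2] M [-0.1   0.35  0.07] gap 27.5 q [-0.23  0.31  1.7   0.    1.11 -0.33]
centre col 258 row 199 yaw deg 96.1
187 172 174 181 139  30  79 111 163 178 195 181 180 185 205 125 126 113  87  67  78 138 195 199 195 197 177 185 182 156 114  58 116 184 177 170 170
188 178 178 181  57  62 141 182 183 177 192 203 184 101  71  66  74  69  74  70  63  68  67  76 102 152 186 181 179 204 180  86  60 186 169 167 163
189 176 181 147  38  93 166 219 217 183 176  97  32  42  71  78  71  78  73  72  72  72  74  64  60  43 125 193 114 135 197 153  59 114 179 176 170
190 184 174  57  83 171 178 177 198 161 125  67  69  58  66  77  77  75  71  66  75
[... 992 characters left out ...]
  44  49  52  91  96 104  97  87 105  97  96  97  99  98  98  79  44  47  43  44  40  95 188 184 179  92  97
198 111 110 107 111 116  55  38  53  47  53  54  49  92 102 102 101 106 114 109 111 100  99  98 103  84  40  45  52  46  53  80 118 114 117 104  99
199 123 124 124 120 127  65  48  50  57  50  52  54 100 110 110 106 103 116 115 118 112 103 107 111  92  46  48  53  45  43  59 122 116 110 117 125
200  20  18  24  21  20  15  16  14   6  22  21   6  16  12  17  38  32  41  36  36  34  29  30  36  18  20  19  31  20  21  39  66  63  62  62  67
201  19   2   9   3  13  23   6  14  23  19  19  16  19  20  16  15  22  21  22  19   2   9   9  15  14  24  10  16  16  18  18  16  21  16  13  13
```

```bash
python3 -m crank '[{"offset":[0.0001,0,0],"spin":-2},{"offset":[0.0001,0,0],"spin":-4},{"offset":[0.0002,0,0],"spin":-6},{"offset":[0.0002,0,0],"spin":-8},{"offset":[0.0002,0,0],"spin":-8},{"offset":[0.0002,0,0],"spin":-8},{"offset":[0.0002,0,0],"spin":-8},{"offset":[0.0002,0,0],"spin":-8}]' 0.1 60;python3 -c "
from h import *
grid((521.2,-83.6,32),12,1)"
```

```text
clock: 51.68
eef_pos: [520.4, -81.5, 127.5]
eef_rot: [3.118, 0.007, 1.539]
wrist_force: [-0.0, 1.8, -0.7]
finger_gap: 27.5
t 51.68 pos [520.4 -81.5 127.5] rot [3.118 0.007 1.539] F [-0.   1.8 -0.7] M [0.25 0.06 0.26] gap 27.5 q [-0.22  0.31  1.69 -0.    1.11 -0.19]
centre col 258 row 199 yaw deg 88.2
187 173 176 175 139  22  78 121 185 198 180 174 196 205 186 135  89  84  36  68  86  63  78 134 189 184 177 172 195 198 108  51 113 176 171 170 171
188 172 178 176  62  68 123 182 173 196 218 182 141 124  73  69  69  64  68  64  71  69  65  64  81 159 181 189 193 183 175 101  70 184 180 172 171
189 179 181 144  43 125 202 181 172 175 215 105  26  68  74  71  77  74  71  80  69  76  67  71  56  65 139 188 202 180 170 171  70 110 183 171 166
190 178 176  57  73 164 199 198 198 178  82  49  64  55  75  76  74  71  59  75  72  71  81  76  69  72  70 118 222 217 168 176 128  97 176 169 163
191 179 182  81 145 183 160 128 217  86  65  65  75  55  82  77  80  76  38  72  71  73  73  75  75  73  66  69 120 205 180 179 169 127 169 165 163
192 178  97  98 180 181 180 185 128  68  71  75  72  50  5
[... 425 characters left out ...]
  80  80  75  74  38  39  74  85 114 109 109  80  68  73  76  70  78  81  82  74  79 138 184 179 175  95  92
196 101 116 201 128 185 128  69  44  50  41  43  46  85 102 102  95  78 109 115 108  71  95  79  83  68  39  44  39  37  32  63 115 107 111  99 100
197 100 102 106  33  47  60  43  45  48  51  46  50  92 105  96  96 101 100  96 104  92  99  98  99  81  41  47  46  47  44  63  94 113 110 105 104
198 103 115 116  75  51  60  47  46  48  46  43  52  89 101 101 107 101 113 113 107 105  94 101  99  83  42  45  50  50  42  53  96 111 106 111 111
199  86  93  92 101 128  70  51  51  57  43  51  61 102 107 106 104 113 118 114 107 113 107 107 108  90  46  51  53  52  47  81 128 125 114 122 119
```

```bash
python3 -m crank '[{"offset":[0,0,0],"spin":-2},{"offset":[0,0,0],"spin":-4},{"offset":[0,0,0],"spin":-6},{"offset":[0,0,0],"spin":-6},{"offset":[0,0,0],"spin":-6},{"offset":[0,0,0],"spin":-6},{"offset":[0,0,0],"spin":-6},{"offset":[0,0,0],"spin":-6}]' 0.1 60;python3 -c "
from h import *
st()"
```

```text
clock: 52.4
eef_pos: [520.5, -81.6, 127.8]
eef_rot: [3.118, 0.007, 1.435]
wrist_force: [-1.9, 0.8, 6.2]
finger_gap: 27.9
t 52.4 pos [520.5 -81.6 127.8] rot [3.118 0.007 1.435] F [-1.9  0.8  6.2] M [0.15 0.63 0.13] gap 27.9 q [-0.22  0.31  1.69 -0.01  1.11 -0.08]
```

```bash
python3 -m crank '[{"offset":[0,0,0],"spin":5},{"offset":[0,0,0],"spin":10},{"offset":[0,0,0],"spin":14},{"offset":[0,0,0.006],"spin":14},{"offset":[0,0,0.012],"spin":14},{"offset":[0,0,0.02],"spin":14},{"offset":[0,0,0.04],"spin":14},{"offset":[0,0,0.06],"spin":14}]' 0.1 55; python3 -m crank '[{"offset":[0.005,-0.03,0.02],"spin":0},{"offset":[0.01,-0.06,0.03],"spin":0},{"offset":[0.01,-0.08,0.04],"spin":0},{"offset":[0.01,-0.11,0.04],"spin":0},{"offset":[0.01,-0.11,0.04],"spin":0},{"offset":[0.01,-0.11,0.04],"spin":0},{"offset":[0.01,-0.11,0.04],"spin":0},{"offset":[0.01,-0.11,0.04],"spin":0}]';python3 - <<'E'
from h import *
s=st(); p=cam('wrist'); save(p,'w19')
g=cv2.cvtColor(np.asarray(p["pixels"]),cv2.COLOR_RGB2GRAY); out=[]
for X in ((520.6,-83.6,32),(533.3,-176.4,32)):
    u,v=proj(p,X)[0].round().astype(int); print(u,v)
    c=g[v-20:v+20,u-20:u+20].astype(float); c=np.clip((c-20)/100,0,1)**.7*255
    out.append(cv2.resize(c.astype(np.uint8),(400,400),interpolation=cv2.INTER_CUBIC))
full=cv2.resize(g[0:200,120:400],(392,280))
a=np.hstack(out); b=np.zeros((200,800),np.uint8); 
f=cv2.resize(g[0:170,180:360],None,fx=1.17,fy=1.17); b[:f.shape[0],:f.shape[1]]=f
cv2.imwrite("pics/final.png",np.vstack([a,b]))
for d in manip.masks_of(p,"insert0"):
    m=np.asarray(d["mask"]);c,_,_=rect(p,m,40); print('wr',m.sum(),round(d["conf"],2),np.round(fit(p,m,c[0],c[1],1.7,zb=12),3))
E
```

```text
clock: 53.07
eef_pos: [520.3, -81.5, 188.8]
eef_rot: [3.119, 0.006, 1.677]
wrist_force: [-1.5, 0.1, -2.0]
finger_gap: 27.3
clock: 53.73
eef_pos: [530.4, -190.7, 229.1]
eef_rot: [3.118, 0.006, 1.677]
wrist_force: [0.8, 0.1, -1.6]
finger_gap: 27.9
t 53.73 pos [ 530.4 -190.7  229.1] rot [3.118 0.006 1.677] F [ 0.8  0.1 -1.6] M [-0.02 -0.09 -0.02] gap 27.9 q [-0.41  0.3   1.47  0.01  1.35 -0.52]
257 70
259 159
wr 2767 0.96 [578.075 -73.812   1.711   0.936]
wr 1555 0.7 [523.697 -97.654   1.678   0.55 ]
wr 2227 0.57 [ 590.829 -168.799    1.706    0.922]
```

View pics/final.png

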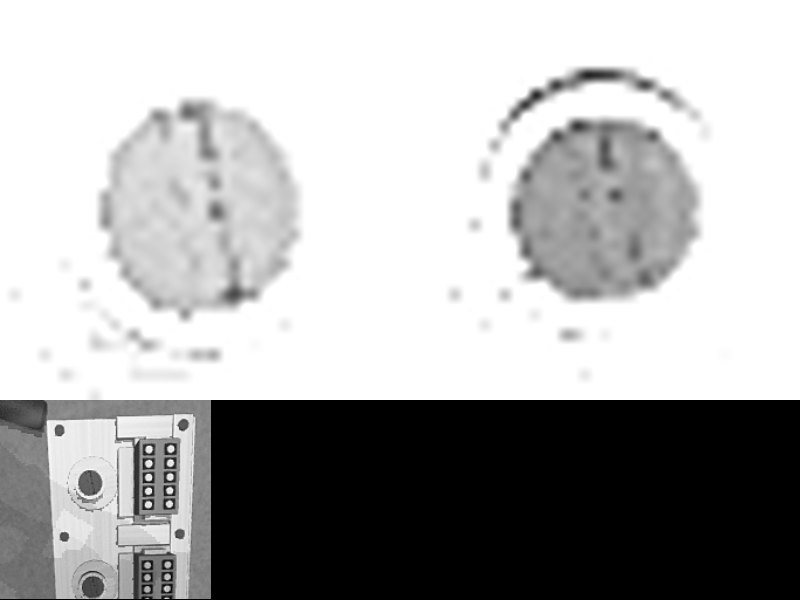

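```bash
python3 -m crank '[{"offset":[0,0.04,0.005],"spin":7},{"offset":[0,0.08,0.005],"spin":14},{"offset":[0,0.12,0.005],"spin":21},{"offset":[0,0.16,0.005],"spin":28},{"offset":[0,0.2,0.005],"spin":35},{"offset":[0,0.24,0.005],"spin":42},{"offset":[0,0.28,0.005],"spin":49},{"offset":[0,0.32,0.005],"spin":56}]' 0.1 55; python3 -m crank '[{"offset":[-0.002,0.04,0],"spin":7},{"offset":[-0.004,0.08,0],"spin":14},{"offset":[-0.008,0.12,0],"spin":15.3},{"offset":[-0.008,0.16,0],"spin":15.3},{"offset":[-0.008,0.2,0],"spin":15.3},{"offset":[-0.008,0.24,0],"spin":15.3},{"offset":[-0.008,0.268,0],"spin":15.3},{"offset":[-0.008,0.268,0],"spin":15.3}]';python3 - <<'E'
from h import *
s=st(); p=cam('wrist'); save(p,'w20')
for d in manip.masks_of(p,"stand_top")[:1]:
    m=np.asarray(d["mask"]); print(m.sum(),d["conf"],np.round(fit(p,m,525,397,1.07,[(70,70,0,75)]),3))
E
```

```text
clock: 54.5
eef_pos: [529.8, 131.9, 234.3]
eef_rot: [3.118, 0.007, 2.662]
wrist_force: [-0.1, 0.2, -1.1]
finger_gap: 27.9
clock: 55.17
eef_pos: [519.8, 405.0, 233.4]
eef_rot: [3.118, 0.006, 2.934]
wrist_force: [0.1, -0.1, -0.9]
finger_gap: 27.4
t 55.17 pos [519.8 405.  233.4] rot [3.118 0.006 2.934] F [ 0.1 -0.1 -0.9] M [ 0.02 -0.14  0.02] gap 27.4 q [ 0.6   0.52  1.15  0.01  1.45 -0.76]
3989 0.81 [524.19  396.472   1.075   0.767]
```

```bash
python3 -m crank '[{"offset":[0.0028,-0.0073,0],"spin":-0.7},{"offset":[0.0028,-0.0073,-0.015],"spin":-0.7},{"offset":[0.0028,-0.0073,-0.03],"spin":-0.7},{"offset":[0.0028,-0.0073,-0.045],"spin":-0.7},{"offset":[0.0028,-0.0073,-0.047],"spin":-0.7},{"offset":[0.0028,-0.0073,-0.047],"spin":-0.7},{"offset":[0.0028,-0.0073,-0.047],"spin":-0.7},{"offset":[0.0028,-0.0073,-0.047],"spin":-0.7}]' 0.1 50; python3 - <<'E'
from h import *
s=st(); p=cam('wrist'); save(p,'w21')
for n in ('w14','w21'):
    g=cv2.imread('pics/%s.png'%n); g=cv2.cvtColor(g,cv2.COLOR_BGR2GRAY)
    print(n,[(r,(np.flatnonzero(g[r,200:320]<24)[[0,-1]]+200).tolist()) for r in (210,216,230,250,270)])
print(proj(p,[(525,397,75)]).round())
E
```

```text
clock: 55.93
eef_pos: [524.2, 393.4, 188.2]
eef_rot: [3.117, 0.008, 2.918]
wrist_force: [1.4, 0.6, -0.7]
finger_gap: 27.7
t 55.93 pos [524.2 393.4 188.2] rot [3.117 0.008 2.918] F [ 1.4  0.6 -0.7] M [ 0.02 -0.14  0.02] gap 27.7 q [ 0.58  0.54  1.23  0.01  1.35 -0.77]
w14 [(210, [232, 284]), (216, [232, 284]), (230, [232, 284]), (250, [228, 288]), (270, [224, 293])]
w21 [(210, [232, 284]), (216, [232, 284]), (230, [232, 284]), (250, [228, 288]), (270, [224, 293])]
[[260. 192.]]
```

```bash
python3 -m crank '[{"offset":[-0.0016,0.0043,0],"spin":0.3},{"offset":[-0.0016,0.0043,0],"spin":0.3},{"offset":[-0.0016,0.0043,-0.002],"spin":0.3},{"offset":[-0.0016,0.0043,-0.004],"spin":0.3},{"offset":[-0.0016,0.0043,-0.004],"spin":0.3},{"offset":[-0.0016,0.0043,-0.004],"spin":0.3},{"offset":[-0.0016,0.0043,-0.004],"spin":0.3},{"offset":[-0.0016,0.0043,-0.004],"spin":0.3}]' 0.1 50
```

```text
clock: 56.65
eef_pos: [522.6, 397.8, 184.1]
eef_rot: [3.118, 0.008, 2.924]
wrist_force: [-0.5, -0.3, -1.3]
finger_gap: 27.8
```

```bash
python3 -m crank '[{"offset":[0,0,-0.004],"spin":0},{"offset":[0,0,-0.008],"spin":0},{"offset":[0,0,-0.012],"spin":0},{"offset":[0,0,-0.016],"spin":0},{"offset":[0,0,-0.02],"spin":0},{"offset":[0,0,-0.024],"spin":0},{"offset":[0,0,-0.024],"spin":0},{"offset":[0,0,-0.024],"spin":0}]' 0.1 50
```

```text
clock: 57.32
eef_pos: [522.5, 397.8, 159.8]
eef_rot: [3.118, 0.007, 2.924]
wrist_force: [0.6, 0.3, -1.7]
finger_gap: 27.7
```

```bash
python3 -m crank '[{"offset":[0,0,-0.007],"spin":0},{"offset":[0,0,-0.014],"spin":0},{"offset":[0,0,-0.021],"spin":0},{"offset":[0,0,-0.028],"spin":0},{"offset":[0,0,-0.035],"spin":0},{"offset":[0,0,-0.04],"spin":0},{"offset":[0,0,-0.043],"spin":0},{"offset":[0,0,-0.043],"spin":0}]' 0.1 50; python3 -c "
from h import *
st()"
```

```text
clock: 57.98
eef_pos: [522.5, 397.8, 116.5]
eef_rot: [3.118, 0.007, 2.924]
wrist_force: [0.6, 0.2, -1.6]
finger_gap: 27.7
t 57.98 pos [522.5 397.8 116.5] rot [3.118 0.007 2.924] F [ 0.6  0.2 -1.6] M [ 0.05 -0.1   0.01] gap 27.7 q [ 0.59  0.6   1.3   0.01  1.22 -0.77]
```

```bash
python3 -m crank '[{"offset":[0,0,-0.0005],"spin":0},{"offset":[0,0,-0.001],"spin":0},{"offset":[0,0,-0.001],"spin":0},{"offset":[0,0,-0.001],"spin":0},{"offset":[0,0,-0.001],"spin":0},{"offset":[0,0,-0.001],"spin":0},{"offset":[0,0,-0.001],"spin":0},{"offset":[0,0,-0.001],"spin":0}]' 0.1 50; python3 -m crank '[{"offset":[0,0,0],"spin":0},{"offset":[0,0,0],"spin":0},{"offset":[0,0,0],"spin":0},{"offset":[0,0,0],"spin":0},{"offset":[0,0,0],"spin":0},{"offset":[0,0,0],"spin":0},{"offset":[0,0,0],"spin":0},{"offset":[0,0,0],"spin":0}]' 0.8 20; python3 -m crank '[{"offset":[0,0,0.01],"spin":0},{"offset":[0,0,0.03],"spin":0},{"offset":[0,0,0.06],"spin":0},{"offset":[0,0,0.09],"spin":0},{"offset":[0,0,0.12],"spin":0},{"offset":[0,0,0.15],"spin":0},{"offset":[0,0,0.17],"spin":0},{"offset":[0,0,0.17],"spin":0}]'; python3 - <<'E'
from h import *
s=st(); p=cam('wrist'); save(p,'w22')
for d in manip.masks_of(p,"driver")[:1]:
    m=np.asarray(d["mask"]); print(m.sum(),d["conf"],np.round(fit(p,m,525,397,2.92,[(28,28,83,155),(36,36,75,83)]),3))
    print("dz test",[(z,round(fit(p,m,525,397,2.92,[(28,28,83+z,155+z),(36,36,75+z,83+z)])[3],3)) for z in (-10,0,5,10,20)])
for d in manip.masks_of(p,"stand_top")[:1]:
    m=np.asarray(d["mask"]); print(m.sum(),d["conf"],np.round(fit(p,m,525,397,1.07,[(70,70,0,75)]),3))
t=cam('top'); save(t,'top_end')
for o in ["hood_a","small_driver","tape","mug","crimper","insert0","driver"]: print(o,[(np.round(d["location"]).tolist(),round(d["conf"],2)) for d in manip.search_frame(t,o)][:3])
E
```

```text
clock: 58.65
eef_pos: [522.7, 397.9, 115.9]
eef_rot: [3.117, 0.008, 2.924]
wrist_force: [-0.9, -0.4, 5.3]
finger_gap: 27.5
clock: 59.32
eef_pos: [522.7, 397.9, 115.9]
eef_rot: [3.118, 0.008, 2.924]
wrist_force: [-0.0, 0.3, -0.1]
finger_gap: 74.9
clock: 59.98
eef_pos: [523.4, 398.4, 292.1]
eef_rot: [3.112, 0.013, 2.924]
wrist_force: [-0.2, -0.4, 0.9]
finger_gap: 75.0
t 59.98 pos [523.4 398.4 292.1] rot [3.112 0.013 2.924] F [-0.2 -0.4  0.9] M [ 0.04 -0.13  0.02] gap 75.0 q [ 0.59  0.49  1.06  0.01  1.56 -0.76]
1344 0.57 [524.705 397.097   2.941   0.917]
dz test [(-10, np.float64(0.956)), (0, np.float64(0.917)), (5, np.float64(0.911)), (10, np.float64(0.88)), (20, np.float64(0.83))]
2407 0.87 [524.047 396.048   1.068   0.625]
hood_a [([480.0, 265.0, 13.0], 0.79), ([748.0, -25.0, 15.0], 0.66)]
small_driver [([430.0, -26.0, 24.0], 0.51)]
tape [([760.0, 178.0, 26.0], 0.58), ([522.0, -84.0, 16.0], 0.32)]
mug [([332.0, -390.0, 32.0], 0.56), ([543.0, -263.0, 22.0], 0.34)]
crimper []
insert0 [([577.0, -71.0, 57.0], 0.86), ([589.0, -163.0, 54.0], 0.67)]
driver [([516.0, 378.0, 73.0], 0.5)]
```

```bash
python3 -c "
from h import *
st(); print(manip.sign_off())"
```

```text
t 60.53 pos [522.6 397.9 285.6] rot [3.118 0.007 2.924] F [ 0.1 -0.2 -0.3] M [-0.02 -0.12 -0.02] gap 74.8 q [ 0.59  0.5   1.07  0.01  1.55 -0.76]
the job is handed in; nothing more can be done
None
```

The job is handed in at 60.5 s of the 210 s allowed. There were two inserts on the bench, and they are now in the middle pocket and the +y end pocket. I turned both cam screws clockwise with the driver, in two bites each, and put the driver back in its block. No verdict was reported.

**Inserts:** Both lie flat and square in the pictures. Each moved about 2.6 mm towards the fence as its jaw closed. The last top view put their tops at about 54–57 mm; 54 mm is expected when seated.

**Cam screws:** The slot lines in the pictures show each screw turned about 2.7 rad, good to about 0.07 rad, so both should read above 2.5 rad.
- **End pocket:** The torque rose to 0.26 N m when I pressed on, against about 0.1 N m while turning, which points to the stop. A further 6° read only 0.13 N m, with the blade pushed up by about 6 N, so this is not clean proof.
- **Middle pocket:** I saw no clear torque jump. I judged that stop from the slot angle alone.

**Driver:** The collar met the block with 5.3 N at the same height as when I picked the driver up. It stands about 1 mm from the measured hole centre. One check disagreed: the outline fit from the wrist camera matched better with the driver 10 mm lower, which the contact rules out, so I put it down to a partial outline.

**Other things:** The hoods, tape and mug are where they started, within 6 mm. The networks placed the small driver 12 mm from the first scene-camera reading and did not find the crimper in the last picture. The robot touched neither knowingly.

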